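# Gauge a trolley tyre and mark its condition

### The job

Check the tyre of the trolley wheel: press the orange gauge's bell mouth squarely and fully down on the valve stem, so that the air pushes the coloured rod out, then set the gauge gently back on its black rubber mat, standing upright on its bell and with the rod left out as it reads. Slide the white marker on the condition board into the zone of the colour that shows on the rod right at the barrel's mouth (red, green or yellow). Leave the bottles, tools and other things where they are.

Things in the scene. Friction and masses are not known exactly. Their poses are not given: they have to be found in the camera images.
- gauge_grip (a point): centre of the gauge's orange grip block, 30 (x) x 36 (y) x 34 (z) mm; grasp it across its y faces. z points up, away from the bell; +x along the aluminium barrel (19 mm thick), which ends 100 mm from this point at this height. The rod, 9 mm thick, comes out of its end (4 mm show when home). The gauge weighs 0.15 to 0.31 kg.
- gauge_mouth (a point): centre of the rim of the steel bell the gauge stands on, 45 mm below gauge_grip; same axes. The rim is 44 mm across; the cavity narrows to an 18 mm bore whose ceiling, 28 mm above the rim, bears on the valve.
- gauge: the gauge as a whole; origin at the centre of the bell's rim, axes as gauge_grip
- rod (a joint): how far the gauge's rod is out of the barrel, m; 0 home, 0.052 at most. It stays where it was pushed. From its tip it is red for 18 mm, then green for 14 mm, then yellow: at the barrel's mouth red shows below 0.018, green from 0.018 to 0.032, yellow above. A full press gives 0.008 to 0.046, set by the tyre's hidden pressure; a half press reads too low.
- valve_top (a point): centre of the top of the brass valve stem, a sprung upright pin of 10 mm diameter, about 94 mm above the table, standing up from the wheel's face 55 mm from the wheel's axis. Its z points up; its +x points away from the wheel's axle.
- valve (a joint): how far the sprung valve stem is pressed down, m: 0 free, 0.008 fully down. It takes about 3 N to start and 9 to 13 N to push fully down with the gauge.
- axle_top (a point): top of the steel axle, 16 mm thick, that stands up at the middle of the wheel, 118 mm above the table: an obstacle for fingers and barrel. The wheel is a black tyre, 180 mm across and 50 mm high, with a yellow rim, fixed flat on the table.
- mat: black rubber mat 150 (x) x 180 (y) x 4 (z) mm, fixed; origin at the centre of its underside. The gauge starts on it and goes back on it; a chisel lies along its -x edge.
- marker_mid (a point): centre of the white sliding marker on the condition board: 32 (x) x 18 (y) x 40 (z) mm, standing 15 to 55 mm above the table; it slides along its own +y (marker), and is moved by pushing it near its foot or pinching it
- marker (a joint): where the marker's centre line stands along the board, m, growing along +y: grey parking zone below 0.035, red 0.035 to 0.075, green 0.075 to 0.115, yellow 0.115 to 0.155; stop at 0.16. Friction about 1.5 N; it stays where it is left. The board, 60 x 240 x 13 mm, is fixed.
- oil_amber: amber oil bottle, 50 mm across, 110 mm tall, loose, a bystander; origin at the centre of its base
- oil_green: green oil bottle, 50 mm across, 110 mm tall, loose, a bystander; origin at the centre of its base
- wax_tin: round tin, 56 mm across, 50 mm tall, loose, a bystander; origin at the centre of its base
- block_plane: block plane, 110 (x) x 42 (y) x 50 (z) mm, loose, a bystander; origin at the centre of its sole
- mallet: wooden mallet lying down: handle 22 mm thick from x = -90 to 60 mm, head 60 mm thick and 90 mm long across y from x = 30 to 90 mm, loose, a bystander; origin on the table below
- chisel: chisel lying on the mat's edge, 172 mm long, handle (24 mm thick) along its own -x, loose, a bystander; origin under the ferrule where the handle ends
Not all that is in view belongs to the job. Of the things like the part that bears valve_top, leave any that is blue; of the rest the larger one is meant.

How it is judged:
By the outcome, as a careful person would: the job done as asked, in the order asked, and still so for the second after the job is handed in, with the robot touching nothing.
It also fails if it takes over 70 s, if anything falls off the work surface, if the arm or the gripper's body presses on something with over 40 N, if the wrist force passes 120 N, or if a joint passes its speed limit or range.

### The arm

A 6-joint arm with a two-finger parallel gripper is mounted at the origin on the work surface. World frame = base frame: x ahead of the robot, y to its left, z up, the work surface at z = 0. Lengths are in m, angles in degrees, forces in N, time in s.
With the tool pointing down it reaches from about 0.4 to 0.825 m from the base axis. Payload 7 kg.
Tool frame: the origin (TCP) lies on the centre line of the jaws, within the pads' length; the fingertips stand r.nose_length ahead of it and the grasp point (between the pads) lies 2 mm behind it (r.nose_length is the distance from the TCP to the fingertips, in m); z points along the fingers, y is the direction in which the jaws open and shut (so a half turn about z gives the same grasp; the last joint's range is limited). The gripper opens to 88 mm and grips with 3 to 60 N. Pads are 19 mm wide; open, the fingers measure 130 mm over their backs; the gripper's body (78 mm by 193 mm) begins 47 mm behind the grasp point.
Start: joints at [92.367, 20.546, 0.682, 0, -70.136, -16.507], TCP at [0.165, 0.655, 0.244] pointing down, gripper open.
Joint ranges: [-176.03, 176.03], [-82.01, 121.73], [-58.28, 71.71], [-173.87, 95.51], [-174.79, -0.11], [-173.66, 173.66]. Speed limits (degrees/s): [136.94, 136.94, 172.46, 180, 180, 180].

### API

Orientations are given as [roll, pitch, yaw] about the fixed x, y, z axes, in that order (R = Rz(yaw) Ry(pitch) Rx(roll)).
In Python, from plant import r gives the robot as it stands.
- The arm moves only by the tool apply_moves, never from a script. Its argument "targets" is a list of rows, each a list of 3 entries, a list of its own where there are three numbers: the shift along the tool's x, y, z scaled (see below), then the turn, a rotation vector about the tool's x, y, z scaled (see below), then the finger opening in mm, from 0 to 87.6. A call has 1 to 5 rows; each row shifts and turns the pose as measured when the row begins, along the tool's axes as they then stand; what a row does not reach is not made up. The controller multiplies each number of a shift by 0.04 m and each number of a turn by 8 degrees. A row lasts 1/10 s, in which the tool goes at most 50 mm and 8.59 degrees, less where a joint would pass 70% of its speed; a pose out of reach is approached as far as the arm can. A call with a number of a shift or a turn outside -1 to 1 is refused whole. A call with a gripper value outside its range is refused whole. The fingers move at their own pace and stop on an object; "squeeze" is the grip in N (left out, the last holds). Time passes only in rows, so rows that do not move let the fingers close. It gives the time, the measured TCP pose, the force and the opening at its end, in the units of the state.
- r.get_state(): the state, without advancing time (a new reading comes with each control period).
- r.capture(name): name is "scene" or "top" or "wrist"; returns a dict with "img" (480x640x3 uint8, blue, green, red), "z_map" (480x640 float32, m along the optical axis (not along the pixel's ray), 0 where there is no reading), "fx", "fy", "cx", "cy" (pixels), "k1" (the pictures are not rectified: a ray, as slopes to the right and down, at radius r is drawn at 1 + k1 r^2 times it, then the intrinsics apply), "camera_from_world" (4x4, takes a point from world to camera coordinates); the wrist camera has in their place "mount" (4x4, takes a point from camera to tool coordinates, whose origin is the TCP and whose axes are the flange's). Camera axes: x right, y up, looking along -z (the intrinsics and any distortion apply to the point x, -y, -z); pixel columns grow to the right and rows downward; lengths in m; the calibration is good to about 2 mm. A picture is of the moment at which its call begins: read the wrist's pose just before it.
- r.close_job(): hands the job in, once; it reports no verdict.
The state is a dict: "time_s": time; "joints": joint angles; "qd": joint speeds; "joint_torque": joint torques, N m; "tcp_pos": TCP position; "eef_rot": TCP orientation; "contact_force": force on the tool from outside, world axes, zero at the start; "moment": the same for the moment, N m; "gripper_width": finger opening in m.
Only numpy, scipy, OpenCV 4.12 (cv2) and the standard library are available. Lean on these libraries where they do the work, as an engineer would, in place of code of your own. Each camera call takes 0.05 s, during which the arm holds its last target.

## Working session

There is one attempt and no reset: what is moved stays moved. The work goes in short steps, Python scripts to look and compute and a tool call to move; the robot and the scene stay as the last step left them, time stands still between calls to the robot, and variables do not carry over. Pictures are saved under pics/ and viewed, and the job is handed in when it is done.

Besides the shell and the picture viewer there is one more tool, called after "Emit:" as a command line: name --argument value ..., lists and objects as JSON in quotes. apply_moves: Moves the arm, as the interface text tells. Its arguments: {"type":"object","properties":{"targets":{"type":"array","items":{"type":"array"}},"squeeze":{"type":"number"}},"required":["targets"]}

```bash
mkdir -p pics; ls; cat > h.py <<'E'
import numpy as np, cv2
from plant import r
from scipy.spatial.transform import Rotation as R
def snap(n,f):
    s=r.get_state(); c=r.capture(n); cv2.imwrite('pics/%s.png'%f,c['img']); 
    T=np.eye(4);T[:3,:3]=R.from_euler('xyz',s['eef_rot'],degrees=True).as_matrix();T[:3,3]=s['tcp_pos']
    c['W']=T@np.array(c['mount']) if 'mount' in c else np.linalg.inv(c['camera_from_world'])
    np.save('pics/%s.npy'%f,c,allow_pickle=True); return c
def load(f): return np.load('pics/%s.npy'%f,allow_pickle=True).item()
def ray(c,u,v):
    K=np.array([[c['fx'],0,c['cx']],[0,c['fy'],c['cy']],[0,0,1.]])
    x=cv2.undistortPoints(np.array([[[u,v]]],float),K,np.array([c['k1'],0,0,0.]))[0,0]
    return np.array([x[0],-x[1],-1.])
def px(c,u,v,z=None):
    """world point at pixel; z=None uses depth (median 3x3), else plane z"""
    d=ray(c,u,v);W=c['W'];o=W[:3,3];w=W[:3,:3]@d
    if z is None:
        p=c['z_map'][int(v)-1:int(v)+2,int(u)-1:int(u)+2];p=p[p>0];t=np.median(p) if len(p) else np.nan
    else: t=(z-o[2])/w[2]
    return o+t*w
def crop(f,x0,y0,x1,y1,s,out):
    i=cv2.imread('pics/%s.png'%f)[y0:y1,x0:x1]; cv2.imwrite('pics/%s.png'%out,cv2.resize(i,None,fx=s,fy=s,interpolation=cv2.INTER_CUBIC))
E
python3 - <<'E'
from h import *
for n in('scene','top','wrist'):
    c=snap(n,n+'0'); print(n,c['fx'],c['cx'],c['cy'],c['k1'],c['W'].round(3).tolist())
print(r.get_state(),r.nose_length)
E
```

```text
pics
scene 446.972764626482 316.3258297352342 236.4305296972661 -0.04573427401749181 [[0.044, -0.843, 0.537, 1.074], [0.999, 0.04, -0.019, -0.039], [-0.006, 0.537, 0.844, 0.962], [0.0, 0.0, 0.0, 1.0]]
top 528.000830351055 320.20389952946283 237.60149730357745 -0.13094358673404266 [[0.006, 0.995, -0.098, 0.427], [-1.0, 0.005, -0.004, -0.028], [-0.003, 0.098, 0.995, 1.225], [0.0, 0.0, 0.0, 1.0]]
wrist 398.6832482621491 313.3367690670018 242.0499414595318 -0.026325679863395988 [[-0.244, 0.94, 0.241, 0.229], [-0.97, -0.237, -0.058, 0.639], [0.002, -0.247, 0.969, 0.383], [0.0, 0.0, 0.0, 1.0]]
{'time_s': 0.15, 'joints': array([ 9.23661773e+01,  2.05835891e+01,  6.47596601e-01, -1.54149945e-02,
       -7.01345559e+01, -1.65063131e+01]), 'qd': array([ 0.05581888, -0.01117787,  0.24100696,  0.09993652, -0.02380636,
       -0.04649596]), 'joint_torque': array([-2.01616815e-03, -5.83269417e+01,  2.93290454e+01,  7.00122669e+00,
        8.78724939e-03, -1.10650385e-04]), 'tcp_pos': array([0.1648389 , 0.65422618, 0.24283103]), 'eef_rot': array([ 1.79928241e+02, -6.15042325e-03, -1.41453791e+01]), 'contact_force': array([ 0.082821  , -0.34424426,  0.28790305]), 'moment': array([-0.01810875, -0.01898904,  0.00396418]), 'gripper_width': 0.08780740096976426} 0.017
```

View pics/top0.png

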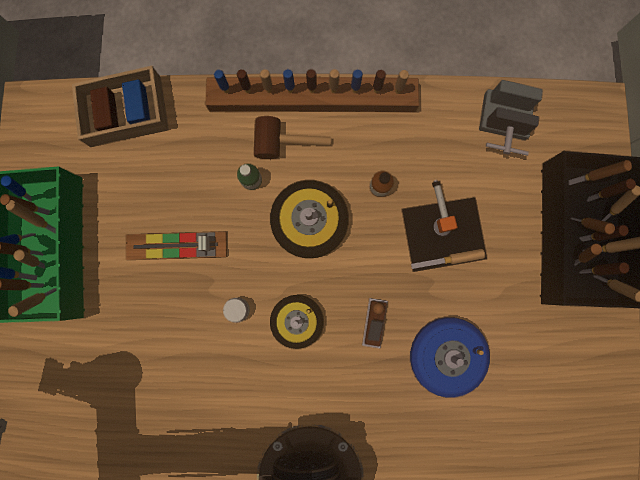

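View pics/scene0.png

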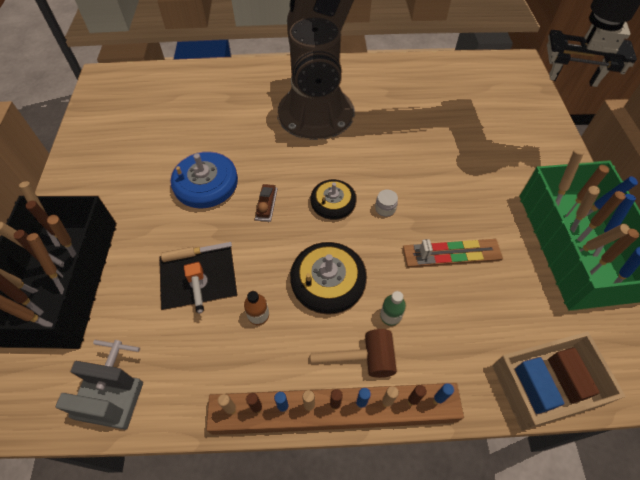

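View pics/wrist0.png

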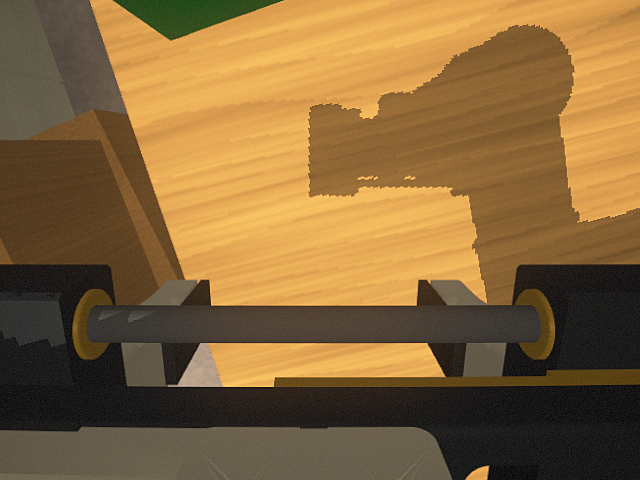

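The overview shows the gauge on its mat at about (447,223) in the top view. The larger yellow-rimmed wheel is at (310,218) with its valve near (331,204), and the marker is at (205,242). I'll look at each in enlarged crops.

```bash
python3 - <<'E'
from h import *
crop('top0',395,170,495,280,6,'c1'); crop('top0',265,170,355,262,6,'c2'); crop('top0',120,225,235,270,6,'c3')
E
```

```text
(no output)
```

View pics/c1.png

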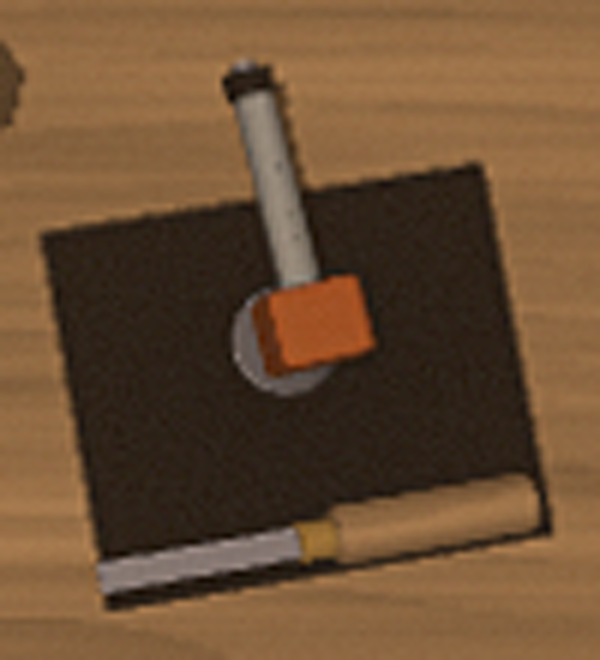

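View pics/c2.png

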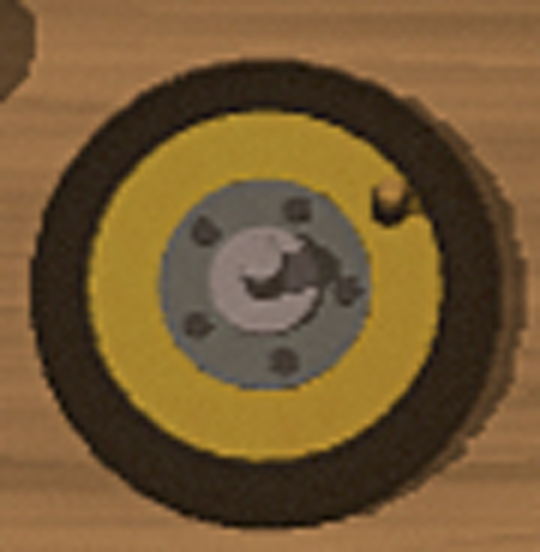

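View pics/c3.png

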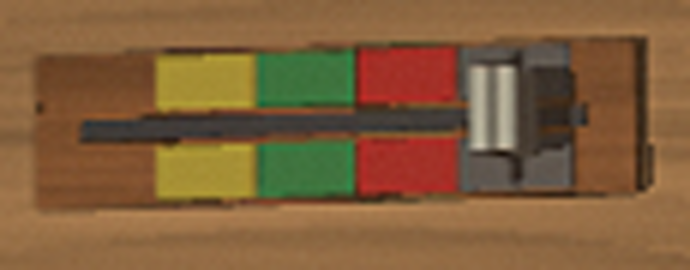

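```bash
python3 - <<'E'
from h import *
c=load('top0')
f=lambda n,u,v,z,x0,y0:print(n,px(c,x0+u/6,y0+v/6,z).round(4),px(c,x0+u/6,y0+v/6).round(4))
f('grip top',321,319,.066,395,170)
for u,v in((270,293),(357,276),(374,343),(284,362)): f('corner',u,v,.066,395,170)
f('barrel end',247,75,.052,395,170)
for u,v in((42,234),(480,165),(548,533),(107,607)): f('mat',u,v,.004,395,170)
f('valve',395,187,.094,265,170)
f('wheel c',266,286,.05,265,170)
f('axle',262,245,.118,265,170)
f('marker',487,108,.055,120,225)
for n,p in dict(tyreL=(30,290),tyreR=(503,290),tT=(265,57),tB=(265,530)).items(): f(n,*p,.04,265,170)
for p in((37,56),(645,38),(650,192),(37,209)): f('board',*p,.013,120,225)
for p in((258,48),(258,208),(358,46),(157,50)): f('zone',*p,.013,120,225)
c=load('scene0')
print('sc grip',px(c,193,270),px(c,193,270,.066),'valve',px(c,308,281),px(c,308,281,.094),'mk',px(c,427,243),px(c,427,243,.055), 'axle',px(c,329,258,.118))
crop('scene0',280,230,380,320,6,'s2');crop('scene0',150,230,250,330,6,'s1')
E
```

```text
grip top [ 0.5759 -0.3088  0.066 ] [ 0.5758 -0.3086  0.0666]
corner [ 0.5855 -0.2898  0.066 ] [ 0.5864 -0.2914  0.0589]
corner [ 0.5921 -0.3227  0.066 ] [ 0.593  -0.3244  0.0595]
corner [ 0.567  -0.3286  0.066 ] [ 0.5746 -0.3448  0.0036]
corner [ 0.5597 -0.2945  0.066 ] [ 0.5602 -0.2955  0.0619]
barrel end [ 0.6707 -0.2858  0.052 ] [ 0.6698 -0.2849  0.0562]
mat [ 0.6166 -0.2142  0.004 ] [ 0.6167 -0.2143  0.0031]
mat [ 0.6456 -0.389   0.004 ] [ 0.6465 -0.3904 -0.001 ]
mat [ 0.5002 -0.4126  0.004 ] [ 0.5004 -0.4135  0.001 ]
mat [ 0.4711 -0.2381  0.004 ] [ 0.4712 -0.2384  0.0021]
valve [ 0.6188 -0.0458  0.094 ] [ 0.6187 -0.0458  0.0946]
wheel c [0.5885 0.0016 0.05  ] [5.812e-01 3.000e-04 1.032e-01]
axle [0.5937 0.0015 0.118 ] [0.5936 0.0014 0.1187]
marker [0.5295 0.2437 0.055 ] [0.5296 0.2439 0.0542]
tyreL [0.5879 0.0911 0.04  ] [0.5883 0.0914 0.0369]
tyreR [ 0.5888 -0.0876  0.04  ] [ 0.589  -0.0877  0.0382]
tT [0.6778 0.003  0.04  ] [0.6859 0.004  0.0018]
tB [0.4976 0.0016 0.04  ] [5.0e-01 2.5e-03 2.0e-04]
board [0.5525 0.4341 0.013 ] [0.5537 0.4383 0.0019]
board [0.5607 0.1924 0.013 ] [0.562  0.1944 0.0016]
board [0.5011 0.1891 0.013 ] [5.019e-01 1.914e-01 1.000e-04]
board [0.4925 0.4316 0.013 ] [0.4926 0.4328 0.0099]
zone [0.5561 0.345  0.013 ] [0.5564 0.3459 0.0098]
zone [0.4937 0.3428 0.013 ] [0.4943 0.3464 0.0012]
zone [0.5571 0.3051 0.013 ] [0.5583 0.3083 0.0016]
zone [0.5551 0.3855 0.013 ] [0.5563 0.3893 0.0018]
sc grip [ 0.58000544 -0.30503385  0.06358715] [ 0.5813325 -0.3043197  0.066    ] valve [ 0.62498756 -0.04326584  0.07360869] [ 0.63529638 -0.04317307  0.094     ] mk [0.52856004 0.24332523 0.05569071] [0.52814424 0.24354065 0.055     ] axle [0.59389984 0.00436295 0.118     ]
```

View pics/s2.png

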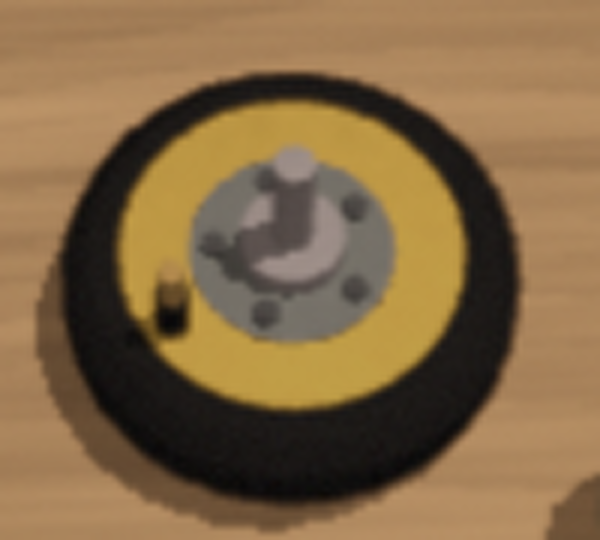

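View pics/s1.png

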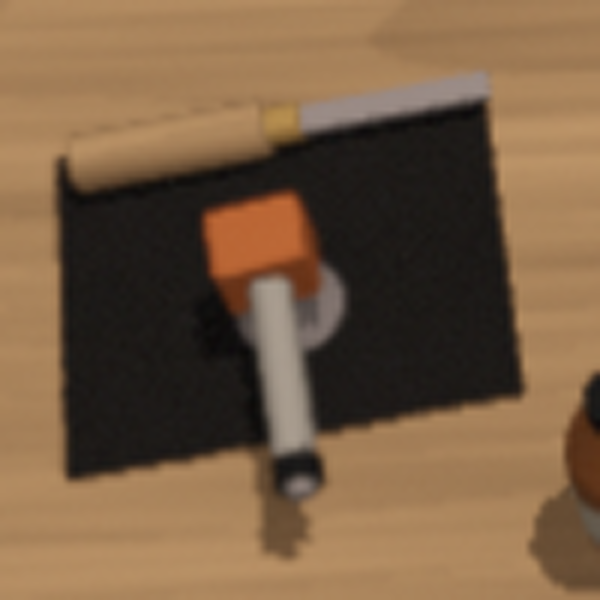

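Emit:
apply_moves --targets '[[[0.95,0.4,0],[0,0,0],87],[[0.95,0.4,0],[0,0,0],87],[[0.95,0.4,0],[0,0,0],87],[[0.95,0.4,0],[0,0,0],87],[[0.95,0.4,0],[0,0,0],87]]'

```text
time_s: 0.65
tcp_pos: [0.3301, 0.5289, 0.24]
eef_rot: [179.7, 0.0, -13.7]
contact_force: [0.1, 0.4, 0.5]
gripper_width: 0.0872
```

Emit:
apply_moves --targets '[[[0.95,0.4,0],[0,0,0],87],[[0.95,0.4,0],[0,0,0],87],[[0.95,0.4,0],[0,0,0],87],[[0.95,0.6,0],[0,0,0],87],[[0.5,0.98,0],[0,0,0],87]]'

```text
time_s: 1.15
tcp_pos: [0.4775, 0.3744, 0.2387]
eef_rot: [179.6, 0.0, -13.7]
contact_force: [-0.3, -0.2, -0.3]
gripper_width: 0.0872
```

```bash
python3 - <<'E'
from h import *
s=r.get_state(); print(s['time_s'],s['tcp_pos'],s['eef_rot'],s['joints'])
snap('wrist','w1')
E
```

```text
1.15 [0.47748301 0.37442247 0.23873697] [ 1.79588834e+02  3.00102434e-02 -1.36607524e+01] [ 56.59834631  14.56227665  -8.50906817   0.11989811 -67.32583807
  19.69440602]
```

View pics/w1.png

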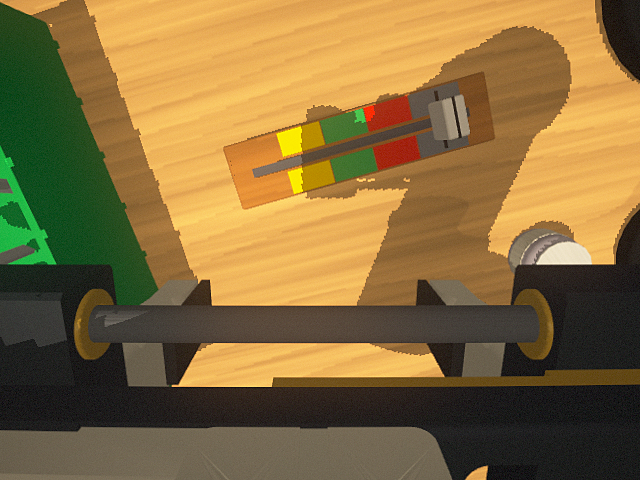

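Emit:
apply_moves --targets '[[[0.38,0.96,0],[0,0,0],87],[[0.38,0.96,0],[0,0,0],87],[[0.38,0.96,0],[0,0,0],87],[[0.38,0.96,0],[0,0,0],87],[[0.2,0.96,0],[0,0,0],87]]'

```text
time_s: 1.7
tcp_pos: [0.4983, 0.1589, 0.2391]
eef_rot: [179.4, 0.2, -13.8]
contact_force: [0.9, -0.7, 0.9]
gripper_width: 0.0867
```

Emit:
apply_moves --targets '[[[0.1,0.96,0],[0,0,0],87],[[0.1,0.96,0],[0,0,0],87],[[0,0.96,0],[0,0,0],87],[[0,0.96,0],[0,0,0],87],[[0,0,0],[0,0,0],87]]'

```text
time_s: 2.2
tcp_pos: [0.4656, -0.0018, 0.2403]
eef_rot: [179.3, 0.2, -14.0]
contact_force: [-0.4, -0.2, -0.5]
gripper_width: 0.0868
```

```bash
python3 - <<'E'
from h import *
s=r.get_state(); print(s['time_s'],s['tcp_pos'],s['eef_rot'],s['joints'])
snap('wrist','w2')
E
```

```text
2.2 [ 0.4655895  -0.00176141  0.24033904] [179.3367575    0.23124952 -13.98952879] [ 24.43014761   0.7800487  -24.8101783    0.41478777 -65.00367904
  51.40444026]
```

View pics/w2.png

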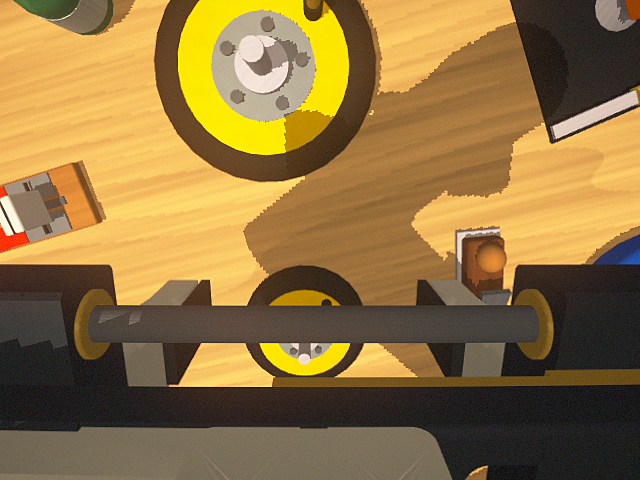

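Emit:
apply_moves --targets '[[[0.24,0.96,0],[0,0,-1],87],[[0.1,0.97,0],[0,0,-1],87],[[-0.05,0.98,0],[0,0,-1],87],[[-0.2,0.96,0],[0,0,-0.4],87],[[-0.22,0.95,0],[0,0,0],87]]'

```text
time_s: 2.75
tcp_pos: [0.4676, -0.192, 0.2429]
eef_rot: [179.6, 0.3, 13.9]
contact_force: [1.7, -0.1, -0.2]
gripper_width: 0.0869
```

Emit:
apply_moves --targets '[[[-0.22,0.95,0],[0,0,0],87],[[-0.22,0.95,0],[0,0,0],87],[[-0.1,0.6,0],[0,0,0],87],[[0,0,0],[0,0,0],87]]'

```text
time_s: 3.15
tcp_pos: [0.4729, -0.2996, 0.2426]
eef_rot: [179.6, 0.3, 13.9]
contact_force: [0.0, 1.2, 0.1]
gripper_width: 0.0868
```

```bash
python3 - <<'E'
from h import *
s=r.get_state(); print(s['time_s'],s['tcp_pos'],s['eef_rot'],s['joints'])
snap('wrist','w3')
E
```

```text
3.15 [ 0.47294    -0.29957339  0.24256111] [179.56046795   0.3246607   13.90110329] [-11.94791236   9.72723275 -14.46212866   0.58833979 -65.91230096
 115.60966092]
```

View pics/w3.png

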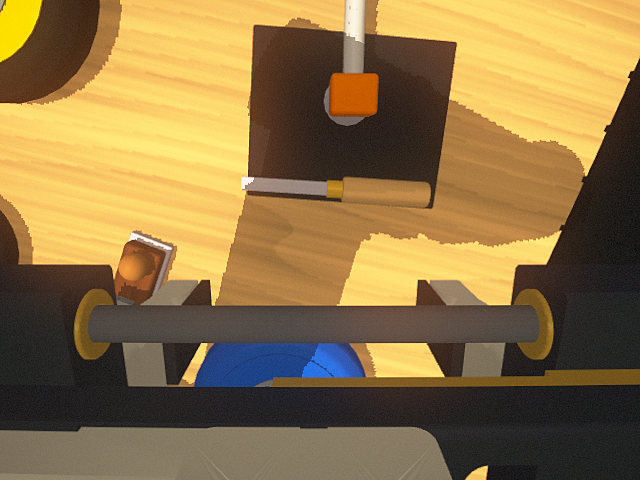

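```bash
python3 - <<'E'
from h import *
crop('w3',300,0,420,140,6,'w3c')
E
```

```text
(no output)
```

View pics/w3c.png

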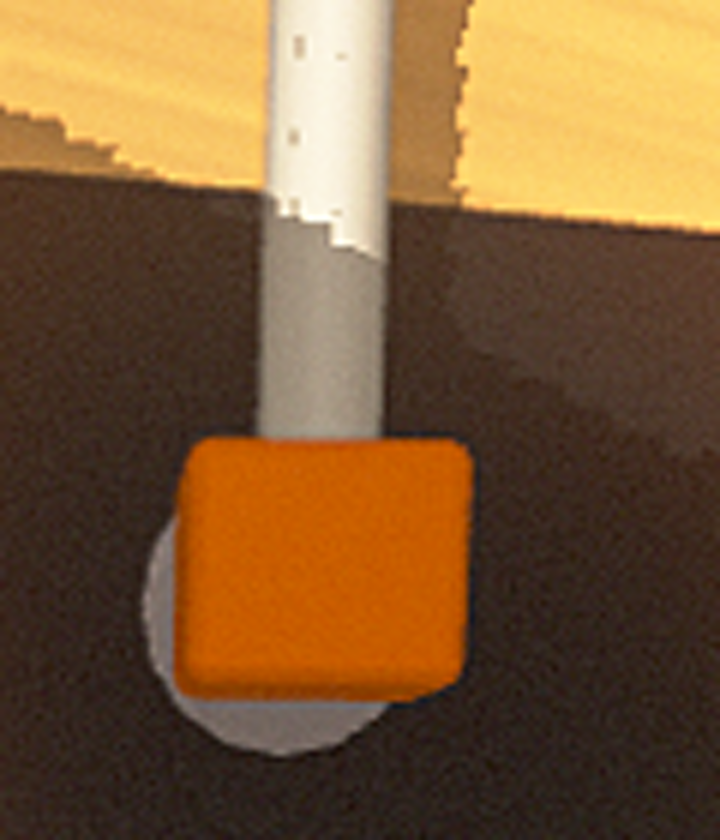

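```bash
python3 - <<'E'
from h import *
c=load('w3')
g=lambda u,v,z:px(c,300+u/6,v/6,z)
for p in((197,440),(470,440),(463,683),(180,685),(327,562)): print(g(*p,.066).round(4),g(*p,None).round(4))
a,b=g(321,430,.058),g(331,5,.058);d=b-a;print('yaw',np.degrees(np.arctan2(d[1],d[0])),a,b)
for (u,v) in((197,440),(180,685)):pass
p=g(320,440,.06);print(p)
for e in(((197,440),(180,685)),((470,440),(463,683))):
  d=g(*e[0],.066)-g(*e[1],.066);print('edge yaw',np.degrees(np.arctan2(d[1],d[0])),np.linalg.norm(d))
for e in(((197,440),(470,440)),((180,685),(463,683))):
  d=g(*e[0],.066)-g(*e[1],.066);print('edge yaw',np.degrees(np.arctan2(-d[0],d[1])),np.linalg.norm(d))
s=r.get_state();t=(g(327,562,.066)-s['tcp_pos']);Rm=R.from_euler('xyz',s['eef_rot'],degrees=True);print('tool delta',Rm.inv().apply(t))
E
```

```text
[ 0.5873 -0.2872  0.066 ] [ 0.5968 -0.2883  0.0047]
[ 0.5955 -0.32    0.066 ] [ 0.6069 -0.3276  0.0032]
[ 0.5676 -0.3272  0.066 ] [ 0.5734 -0.3362  0.0031]
[ 0.5586 -0.2925  0.066 ] [ 0.5602 -0.2933  0.0421]
[ 0.5774 -0.3066  0.066 ] [ 0.5775 -0.3067  0.0646]
yaw 13.812602965924478 [ 0.59348744 -0.302308    0.058     ] [ 0.64090503 -0.29065007  0.058     ]
[ 0.59197305 -0.30237165  0.06      ]
edge yaw 10.368505763338902 0.029131302829939035
edge yaw 14.368482833586919 0.028873583883603986
edge yaw 14.147026198284323 0.03383306929694975
edge yaw 14.457925918214988 0.035864945606730814
tool delta [0.10057185 0.03175331 0.17611104]
```

Emit:
apply_moves --targets '[[[0.85,0.27,0],[0.05,0.04,0],87],[[0.85,0.27,0],[0,0,0],87],[[0.8,0.25,0],[0,0,0],87],[[0,0,0],[0,0,0],87]]'

```text
time_s: 3.6
tcp_pos: [0.5818, -0.3003, 0.242]
eef_rot: [-179.9, -0.0, 14.0]
contact_force: [-0.2, 0.5, -1.2]
gripper_width: 0.0868
```

```bash
python3 - <<'E'
from h import *
s=r.get_state(); print(s['time_s'],s['tcp_pos'],s['eef_rot'])
t=np.array([.577,-.3068,.05])-s['tcp_pos'];Rm=R.from_euler('xyz',s['eef_rot'],degrees=True);print('tool delta/.04',Rm.inv().apply(t)/.04)
E
```

```text
3.6 [ 0.58183439 -0.30029819  0.24197091] [-1.79935813e+02 -1.73040499e-02  1.40336795e+01]
tool delta/.04 [-0.15811784  0.13376276  4.79907829]
```

Emit:
apply_moves --targets '[[[-0.16,0.13,0.9],[0,0,0],87],[[0,0,1],[0,0,0],87],[[0,0,1],[0,0,0],87],[[0,0,0.5],[0,0,0],87],[[0,0,0],[0,0,0],87]]'

```text
time_s: 4.1
tcp_pos: [0.5804, -0.2991, 0.1027]
eef_rot: [-180.0, -0.2, 14.5]
contact_force: [0.0, -0.3, -0.2]
gripper_width: 0.0872
```

```bash
python3 - <<'E'
from h import *
s=r.get_state(); print(s['time_s'],s['tcp_pos'],s['eef_rot'])
t=np.array([.577,-.3068,.05])-s['tcp_pos'];Rm=R.from_euler('xyz',s['eef_rot'],degrees=True);print('tool delta/.04',Rm.inv().apply(t)/.04)
snap('wrist','w4')
E
```

```text
4.1 [ 0.58042756 -0.29910031  0.10269221] [-1.79976382e+02 -1.69610558e-01  1.44583321e+01]
tool delta/.04 [-0.13493485  0.16554436  1.31684338]
```

View pics/w4.png

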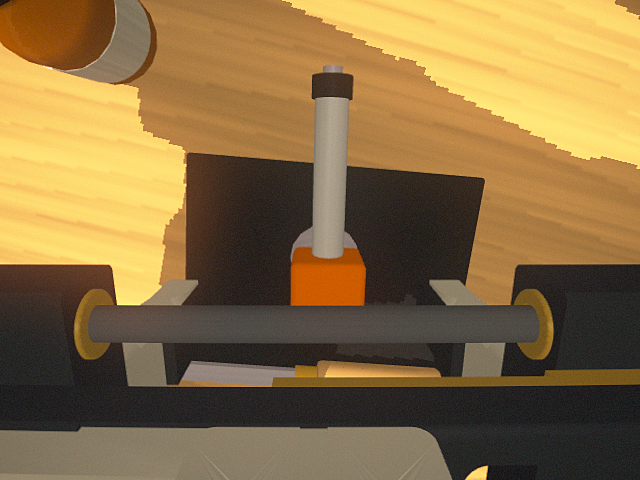

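```bash
python3 - <<'E'
from h import *
c=load('w4');s=r.get_state();Rm=R.from_euler('xyz',s['eef_rot'],degrees=True)
for p in((291,264,.066),(365,264,.066),(328,240,.056),(332,100,.056),(332,72,.053)):
  q=px(c,*p);print(q.round(4),px(c,*p[:2]).round(4),Rm.inv().apply(q-s['tcp_pos']).round(4))
for u in (180,460):
  print(Rm.inv().apply(px(c,u,290)-s['tcp_pos']).round(4))
E
```

```text
[ 0.5883 -0.286   0.066 ] [ 0.5772 -0.2868  0.031 ] [ 0.0102 -0.0111  0.0382]
[ 0.5969 -0.3193  0.066 ] [ 0.58   -0.3326  0.0027] [0.0102 0.0233 0.0382]
[ 0.6014 -0.3007  0.056 ] [ 0.6014 -0.3007  0.056 ] [0.0192 0.0063 0.0483]
[ 0.6639 -0.2858  0.056 ] [ 0.6639 -0.2858  0.0563] [0.0834 0.0075 0.0485]
[ 0.6757 -0.2827  0.053 ] [ 0.6752 -0.2827  0.0565] [0.0956 0.0075 0.0516]
[ 0.011  -0.0513  0.0027]
[0.0113 0.0547 0.0022]
```

Emit:
apply_moves --targets '[[[-0.12,0.13,0],[0,-0.02,0.13],87],[[0,0,0.5],[0,0,0],87],[[0,0,0.5],[0,0,0],87],[[0,0,0.1],[0,0,0],87],[[0,0,0],[0,0,0],87]]'

```text
time_s: 4.65
tcp_pos: [0.5831, -0.3066, 0.0692]
eef_rot: [179.6, -0.7, 13.4]
contact_force: [0.8, 0.1, 0.1]
gripper_width: 0.0869
```

```bash
python3 - <<'E'
from h import *
c=snap('wrist','w5');s=r.get_state();print(s['tcp_pos'],s['eef_rot'],s['contact_force'])
E
```

```text
[ 0.58324676 -0.30663333  0.06958179] [179.54518745  -0.76230166  13.39574725] [ 0.14453867  0.15343018 -0.15805597]
```

View pics/w5.png

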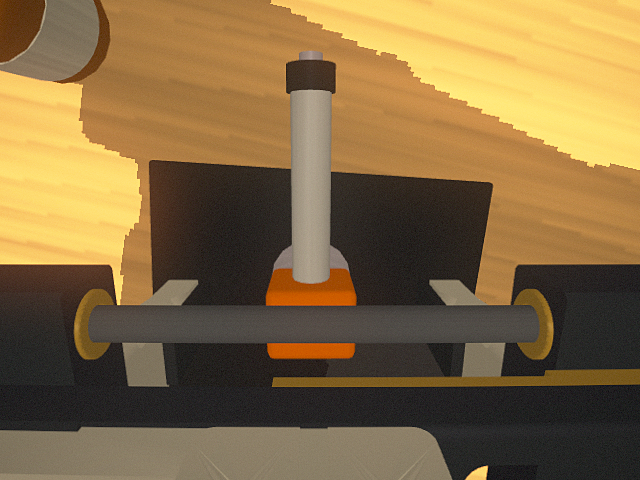

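```bash
cat >> h.py <<'E'
def need(tgt,rpy):
    s=r.get_state();A=R.from_euler('xyz',s['eef_rot'],degrees=True);B=R.from_euler('xyz',rpy,degrees=True)
    print('t',s['time_s'],'pos',s['tcp_pos'].round(4),'rot',s['eef_rot'].round(2),'F',s['contact_force'].round(1),'w',round(s['gripper_width'],4))
    print('shift',(A.inv().apply(np.array(tgt)-s['tcp_pos'])/.04).round(3),'turn',(np.degrees((A.inv()*B).as_rotvec())/8).round(3))
E
python3 - <<'E'
from h import *
c=load('w5');s=r.get_state();Rm=R.from_euler('xyz',s['eef_rot'],degrees=True)
for p in((268,285,.066),(355,285,.066),(311,270,.056),(311,95,.056),(311,61,.055),(268,345,.066),(354,345,.066)):
  q=px(c,*p);print(q.round(4),px(c,*p[:2]).round(4),Rm.inv().apply(q-s['tcp_pos']).round(4))
for u in (180,460):
  print(Rm.inv().apply(px(c,u,288)-s['tcp_pos']).round(4))
need([.577,-.3062,.05],[180,0,13.4])
E
```

```text
[ 0.5916 -0.2864  0.066 ] [ 0.5682 -0.2848  0.0037] [ 0.0128 -0.0178  0.0036]
[ 0.5992 -0.3188  0.066 ] [ 0.5789 -0.3313  0.0031] [0.0127 0.0155 0.0039]
[ 0.5981 -0.3018  0.056 ] [ 0.5981 -0.3018  0.056 ] [ 0.0154 -0.0014  0.0138]
[ 0.6634 -0.2863  0.056 ] [ 0.6634 -0.2863  0.0561] [ 0.0825 -0.0014  0.0147]
[ 0.675  -0.2835  0.055 ] [ 0.6745 -0.2836  0.0575] [ 0.0944 -0.0014  0.0158]
[ 0.5669 -0.2916  0.066 ] [ 0.5656 -0.2916  0.0635] [-0.0125 -0.0185  0.0033]
[ 0.5747 -0.3249  0.066 ] [ 0.5733 -0.3256  0.0632] [-0.0126  0.0158  0.0035]
[ 0.0114 -0.0517  0.0037]
[0.0114 0.056  0.0039]
t 4.7 pos [ 0.5832 -0.3066  0.0696] rot [179.55  -0.76  13.4 ] F [ 0.1  0.2 -0.2] w 0.0867
shift [-0.156 -0.051  0.487] turn [ 0.057 -0.095 -0.001]
```

Emit:
apply_moves --targets '[[[-0.16,-0.06,0.2],[0.06,-0.1,0],87],[[-0.02,0,0.2],[0,0,0],87],[[0,0,0.1],[0,0,0],87],[[0,0,0],[0,0,0],87]]'

```text
time_s: 5.1
tcp_pos: [0.5766, -0.3065, 0.0513]
eef_rot: [179.9, -0.1, 13.4]
contact_force: [0.1, 0.8, 0.0]
gripper_width: 0.0868
```

```bash
python3 - <<'E'
from h import *
need([.578,-.3062,.05],[180,0,13.4])
E
```

```text
t 5.1 pos [ 0.5766 -0.3065  0.0513] rot [ 1.7994e+02 -1.2000e-01  1.3380e+01] F [0.1 0.8 0. ] w 0.0868
shift [0.036 0.001 0.034] turn [ 0.007 -0.015 -0.003]
```

Emit:
apply_moves --targets '[[[0,0,0.03],[0,0,0],45],[[0,0,0],[0,0,0],40],[[0,0,0],[0,0,0],34],[[0,0,0],[0,0,0],30],[[0,0,0],[0,0,0],30]]' --squeeze 40

```text
time_s: 5.6
tcp_pos: [0.5769, -0.3066, 0.0502]
eef_rot: [179.9, -0.1, 13.4]
contact_force: [-0.1, 0.3, -0.7]
gripper_width: 0.0526
```

Emit:
apply_moves --targets '[[[0,0,0],[0,0,0],30],[[0,0,0],[0,0,0],30],[[0,0,0],[0,0,0],30]]'

```text
time_s: 5.9
tcp_pos: [0.577, -0.3066, 0.0504]
eef_rot: [179.9, -0.1, 13.4]
contact_force: [0.5, 1.0, -0.5]
gripper_width: 0.0359
```

```bash
python3 - <<'E'
from h import *
c=snap('wrist','w6')
need([.578,-.3062,.05],[180,0,13.4])
E
```

```text
t 5.95 pos [ 0.5771 -0.3066  0.0504] rot [ 1.7991e+02 -1.5000e-01  1.3390e+01] F [ 0.1  0.8 -0.6] w 0.0355
shift [ 0.025 -0.005  0.01 ] turn [ 0.011 -0.018 -0.001]
```

View pics/w6.png

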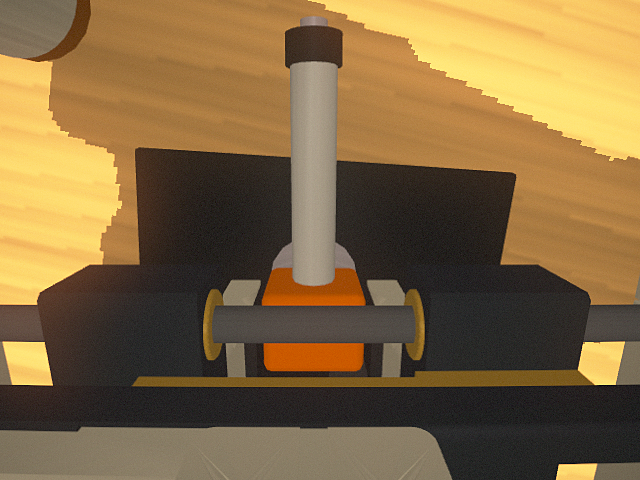

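```bash
python3 - <<'E'
from h import *
c=load('w6');s=r.get_state();Rm=R.from_euler('xyz',s['eef_rot'],degrees=True)
for p in((314,283,.0585),(314,370,.064),(314,268,.064),(314,27,.055),(314,65,.0585),(335,270,.049),(331,62,.049),(291,270,.049),(291,62,.049)):
  q=px(c,*p);print(p,Rm.inv().apply(q-s['tcp_pos']).round(4),Rm.inv().apply(px(c,*p[:2])-s['tcp_pos']).round(4))
crop('w6',250,230,380,390,5,'w6c')
E
```

```text
(314, 283, 0.0585) [ 0.0179 -0.0001 -0.008 ] [ 0.017  -0.0001 -0.0057]
(314, 370, 0.064) [-0.0131 -0.0001 -0.0136] [-0.0128 -0.0001 -0.0141]
(314, 268, 0.064) [ 0.0252 -0.0001 -0.0135] [ 0.0227 -0.0001 -0.0056]
(314, 27, 0.055) [ 0.1009 -0.0002 -0.0043] [ 0.1002 -0.0002 -0.0069]
(314, 65, 0.0585) [ 0.0892 -0.0002 -0.0079] [ 0.0897 -0.0002 -0.0047]
(335, 270, 0.049) [0.0196 0.0077 0.0015] [0.0159 0.0084 0.0125]
(331, 62, 0.049) [0.0918 0.0054 0.0017] [ 0.0908  0.0052 -0.004 ]
(291, 270, 0.049) [ 0.0196 -0.0087  0.0014] [ 0.016  -0.0093  0.0121]
(291, 62, 0.049) [ 0.0917 -0.0078  0.0016] [ 0.0909 -0.0075 -0.0032]
```

View pics/w6c.png

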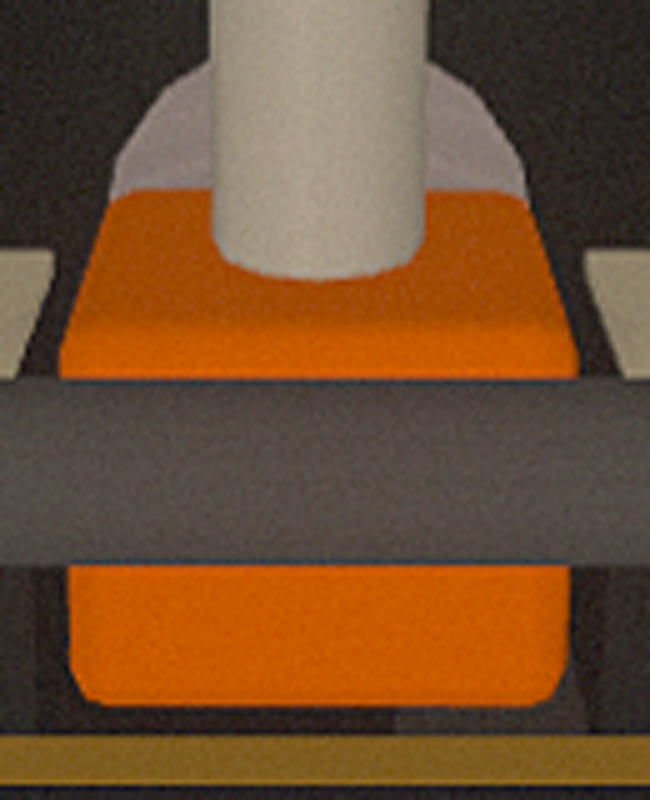

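Emit:
apply_moves --targets '[[[0,0,-0.2],[0,0,0],30],[[0,0,-0.5],[0,0,0],30],[[0,0,-1],[0,0,0],30],[[0,0,-1],[0,0,0],30],[[0,0,-1],[0,0,0],30]]'

```text
time_s: 6.45
tcp_pos: [0.5714, -0.3047, 0.1954]
eef_rot: [-179.5, 0.7, 13.3]
contact_force: [0.9, 0.1, -3.3]
gripper_width: 0.0357
```

Emit:
apply_moves --targets '[[[0,0,-0.6],[0,0,0],30],[[0,0,0],[0,0,0],30]]'

```text
time_s: 6.65
tcp_pos: [0.5737, -0.3057, 0.228]
eef_rot: [-179.8, 0.2, 13.3]
contact_force: [-0.5, -1.0, -2.7]
gripper_width: 0.0361
```

```bash
python3 - <<'E'
from h import *
c=snap('wrist','w7')
need([.619,-.046,.22],[180,0,-25])
E
```

```text
t 6.7 pos [ 0.5731 -0.3054  0.2262] rot [-179.76    0.33   13.31] F [-0.3 -0.4 -2.9] w 0.0357
shift [ 2.61  -6.046  0.166] turn [-0.016  0.05   4.788]
```

View pics/w7.png

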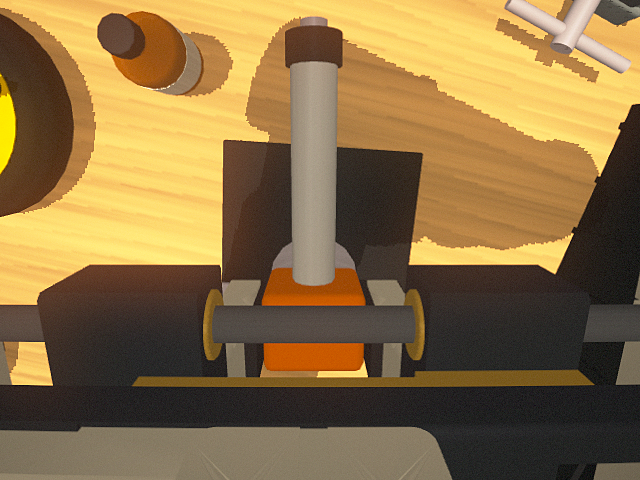

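Emit:
apply_moves --targets '[[[0.2,-0.95,0],[0,0,1],30],[[0.05,-0.95,0],[0,0,1],30],[[-0.05,-0.95,0],[0,0,1],30],[[-0.2,-0.95,0],[0,0,1],30],[[-0.35,-0.9,0],[0,0,0.8],30]]'

```text
time_s: 7.2
tcp_pos: [0.5639, -0.1106, 0.2175]
eef_rot: [179.8, 1.2, -26.9]
contact_force: [1.5, 0.4, -2.5]
gripper_width: 0.0357
```

Emit:
apply_moves --targets '[[[-0.42,-0.9,0],[0,0,0],30],[[-0.42,-0.9,0.2],[0,0,0],30],[[-0.42,-0.9,0.2],[0,0,0],30],[[-0.3,-0.6,0],[0,0,0],30],[[0,0,0],[0,0,0],30]]'

```text
time_s: 7.7
tcp_pos: [0.5617, 0.0448, 0.1927]
eef_rot: [179.3, 1.8, -27.1]
contact_force: [0.7, 0.3, -2.7]
gripper_width: 0.0359
```

```bash
python3 - <<'E'
from h import *
need([.5496,.0416,.21],[180,0,-25])
c=snap('wrist','w8')
E
```

```text
t 7.7 pos [0.5617 0.0448 0.1927] rot [179.34   1.82 -27.06] F [ 0.7  0.3 -2.7] w 0.0359
shift [-0.247  0.213 -0.423] turn [ 0.079  0.229 -0.256]
```

View pics/w8.png

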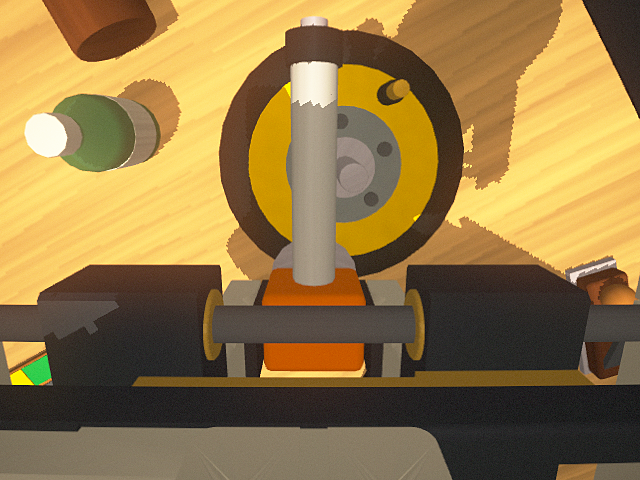

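```bash
python3 - <<'E'
from h import *
crop('w8',330,60,430,200,6,'w8c')
E
```

View pics/w8c.png

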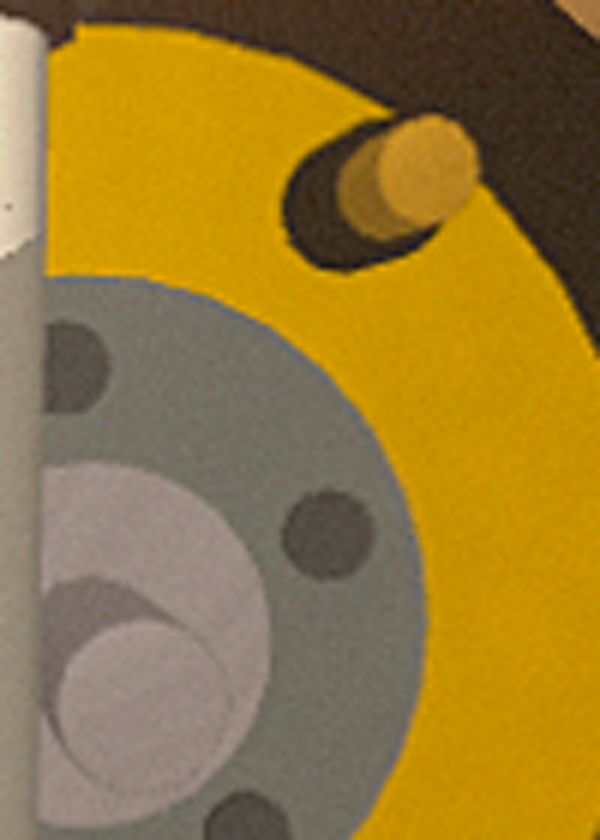

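```bash
python3 - <<'E'
from h import *
c=load('w8')
print('valve',px(c,401.7,88.3,.094),px(c,401.7,88.3),'axle',px(c,354.5,177.5,.118),px(c,354.5,177.5))
v=px(c,401.7,88.3,.094);a=px(c,354.5,177.5,.118);print(np.linalg.norm((v-a)[:2]))
# mouth = tcp + 1.8mm along tool x ; want mouth over valve
for yaw in(-25,):
  x=np.array([np.cos(np.radians(yaw)),np.sin(np.radians(yaw)),0])
  need(v-.0018*x+[0,0,.116],[180,0,yaw])
E
```

```text
valve [ 0.62051724 -0.04160386  0.094     ] [ 0.62049702 -0.04182539  0.0930677 ] axle [0.5914155  0.00454047 0.118     ] [0.59128333 0.00450148 0.11717885]
0.05455464935739998
t 7.75 pos [0.5612 0.0436 0.1922] rot [179.28   1.87 -27.09] F [-0.  -0.9 -2.5] w 0.0358
shift [ 2.23   1.228 -0.502] turn [ 0.086  0.236 -0.26 ]
```

Emit:
apply_moves --targets '[[[0.3,0,-0.3],[0.08,0.23,-0.25],30],[[0,0,0],[0,0,0],30],[[0,0,0],[0,0,0],30]]'

```text
time_s: 8.05
tcp_pos: [0.5697, 0.0365, 0.2]
eef_rot: [179.7, 0.4, -25.1]
contact_force: [-0.2, -0.1, -2.3]
gripper_width: 0.036
```

```bash
python3 - <<'E'
from h import *
need([.6203,-.0425,.21],[180,0,-25])
c=snap('wrist','w9')
crop('w9',330,40,490,200,5,'w9c')
E
```

```text
t 8.05 pos [0.5697 0.0365 0.2   ] rot [179.69   0.37 -25.12] F [-0.2 -0.1 -2.3] w 0.036
shift [ 1.983  1.252 -0.257] turn [ 0.039  0.046 -0.015]
```

View pics/w9c.png

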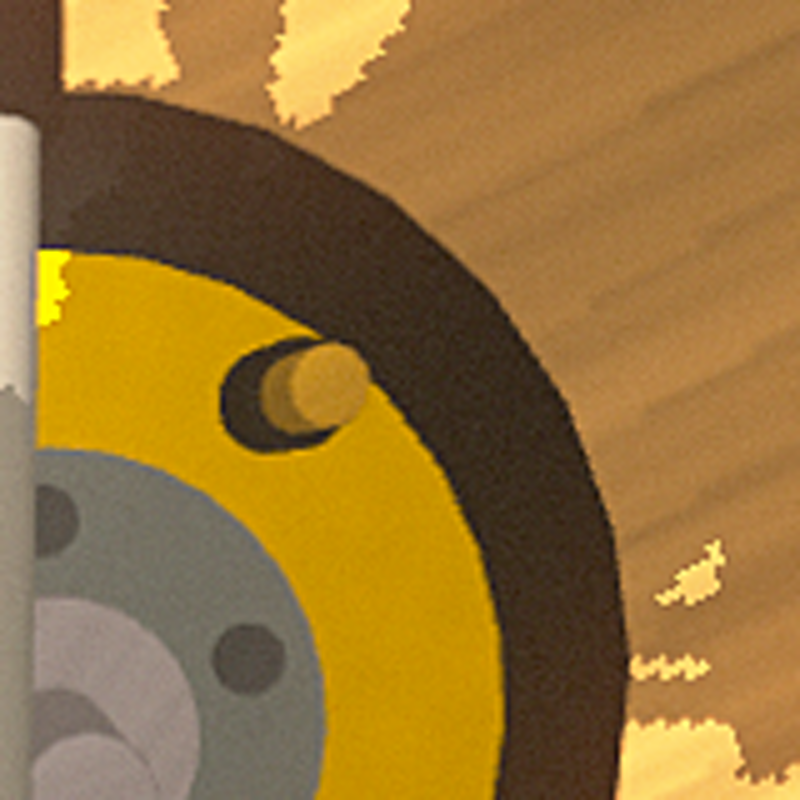

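Valve top centre here is at crop (330,384), which is pixel (396,116.8).

```bash
python3 - <<'E'
from h import *
c=load('w9')
v=px(c,396,116.8,.094);print('valve',v,px(c,396,116.8))
v=np.array([v[0],v[1],.094]);x=np.array([np.cos(np.radians(-25)),np.sin(np.radians(-25)),0])
need(v-.0018*x+[0,0,.076],[180,0,-25])
E
```

```text
valve [ 0.62060615 -0.04154497  0.094     ] [ 0.62056056 -0.04176661  0.09292789]
t 8.1 pos [0.5699 0.0364 0.2002] rot [179.69   0.34 -25.12] F [-0.   0.2 -2.4] w 0.0358
shift [1.935 1.222 0.749] turn [ 0.038  0.043 -0.015]
```

Emit:
apply_moves --targets '[[[0.65,0.42,0],[0.04,0.04,0],30],[[0.65,0.42,0],[0,0,0],30],[[0.6,0.4,0],[0,0,0],30],[[0,0,0],[0,0,0],30],[[0,0,0],[0,0,0],30]]'

```text
time_s: 8.6
tcp_pos: [0.6165, -0.0454, 0.1968]
eef_rot: [179.9, 0.4, -25.5]
contact_force: [0.0, 0.3, -3.2]
gripper_width: 0.0358
```

```bash
python3 - <<'E'
from h import *
need([.6189,-.0415,.15],[180,0,-25])
E
```

```text
t 8.6 pos [ 0.6165 -0.0454  0.1968] rot [179.91   0.38 -25.46] F [ 0.   0.3 -3.2] w 0.0358
shift [ 0.019 -0.116  1.169] turn [ 0.011  0.047 -0.057]
```

Emit:
apply_moves --targets '[[[0.02,-0.12,0.4],[0.01,0.05,-0.06],30],[[0,0,0.4],[0,0,0],30],[[0,0,0.25],[0,0,0],30],[[0,0,0],[0,0,0],30]]'

```text
time_s: 9.0
tcp_pos: [0.6175, -0.0411, 0.1527]
eef_rot: [180.0, 0.1, -25.1]
contact_force: [-0.4, 1.1, -2.7]
gripper_width: 0.0354
```

```bash
python3 - <<'E'
from h import *
need([.6189,-.0415,.15],[180,0,-25])
for n in('scene','wrist'): snap(n,n+'10')
crop('scene10',250,200,400,330,5,'s10c')
E
```

```text
t 9.0 pos [ 0.6175 -0.0411  0.1527] rot [ 1.7998e+02  8.0000e-02 -2.5110e+01] F [-0.4  1.1 -2.7] w 0.0354
shift [ 0.036 -0.006  0.068] turn [ 0.002  0.011 -0.014]
```

View pics/s10c.png

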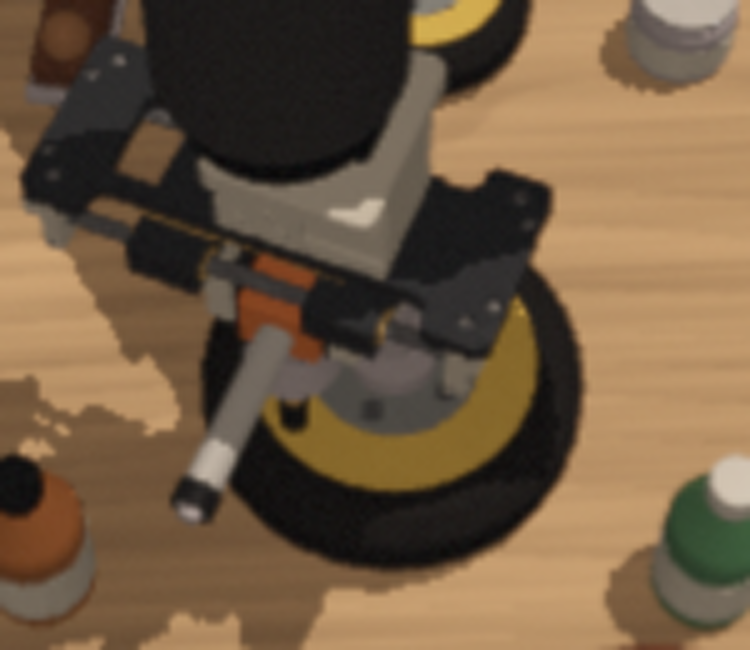

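Emit:
apply_moves --targets '[[[0.04,0,0.3],[0,0,0],30],[[0,0,0.3],[0,0,0],30],[[0,0,0.2],[0,0,0],30],[[0,0,0],[0,0,0],30]]'

```text
time_s: 9.5
tcp_pos: [0.6211, -0.0414, 0.1215]
eef_rot: [-179.9, -0.2, -25.1]
contact_force: [0.6, -0.3, -3.2]
gripper_width: 0.0361
```

```bash
python3 - <<'E'
from h import *
need([.6189,-.0415,.104],[180,0,-25])
E
```

```text
t 9.5 pos [ 0.6211 -0.0414  0.1215] rot [-179.85   -0.18  -25.06] F [ 0.6 -0.3 -3.2] w 0.0361
shift [-0.049  0.027  0.437] turn [-0.019 -0.023 -0.008]
```

Emit:
apply_moves --targets '[[[-0.05,0.02,0.1],[-0.02,-0.02,0],30],[[0,0,0.1],[0,0,0],30],[[0,0,0],[0,0,0],30]]'

```text
time_s: 9.8
tcp_pos: [0.6188, -0.0413, 0.1127]
eef_rot: [180.0, 0.0, -25.1]
contact_force: [0.8, -0.3, -3.0]
gripper_width: 0.0359
```

```bash
python3 - <<'E'
from h import *
need([.6189,-.0415,.104],[180,0,-25])
E
```

```text
t 9.8 pos [ 0.6188 -0.0413  0.1127] rot [179.96   0.   -25.07] F [ 0.8 -0.3 -3. ] w 0.0359
shift [0.003 0.003 0.217] turn [ 0.005  0.    -0.009]
```

Emit:
apply_moves --targets '[[[0,0,0.08],[0,0,0],30],[[0,0,0],[0,0,0],30]]'

```text
time_s: 10.0
tcp_pos: [0.6192, -0.0414, 0.1103]
eef_rot: [180.0, -0.1, -25.0]
contact_force: [-3.1, 1.2, 2.0]
gripper_width: 0.0358
```

Emit:
apply_moves --targets '[[[0,0,0.1],[0,0,0],30],[[0,0,0],[0,0,0],30]]'

```text
time_s: 10.2
tcp_pos: [0.6196, -0.0414, 0.1074]
eef_rot: [-180.0, -0.1, -25.0]
contact_force: [-2.7, 0.5, 4.5]
gripper_width: 0.0359
```

```bash
python3 - <<'E'
from h import *
need([.6189,-.0415,.104],[180,0,-25])
E
```

```text
t 10.2 pos [ 0.6196 -0.0414  0.1074] rot [-1.800e+02 -1.300e-01 -2.502e+01] F [-2.7  0.5  4.5] w 0.0359
shift [-0.015  0.01   0.084] turn [-0.    -0.016 -0.003]
```

Emit:
apply_moves --targets '[[[-0.04,0,0.06],[0,-0.01,0],30],[[0,0,0],[0,0,0],30]]'

```text
time_s: 10.4
tcp_pos: [0.6195, -0.0411, 0.1064]
eef_rot: [-180.0, -0.2, -25.0]
contact_force: [-4.8, 1.6, 5.4]
gripper_width: 0.0359
```

Emit:
apply_moves --targets '[[[0,0,0.08],[0,0,0],30],[[0,0,0],[0,0,0],30]]'

```text
time_s: 10.6
tcp_pos: [0.6196, -0.0412, 0.1047]
eef_rot: [-179.9, -0.3, -25.0]
contact_force: [-2.4, 0.8, 5.8]
gripper_width: 0.0358
```

```bash
python3 - <<'E'
from h import *
need([.6189,-.0415,.104],[180,0,-25])
snap('wrist','w11')
E
```

```text
t 10.6 pos [ 0.6196 -0.0412  0.1047] rot [-179.93   -0.28  -24.97] F [-2.4  0.8  5.8] w 0.0358
shift [-0.012  0.015  0.017] turn [-0.008 -0.035  0.004]
```

View pics/w11.png

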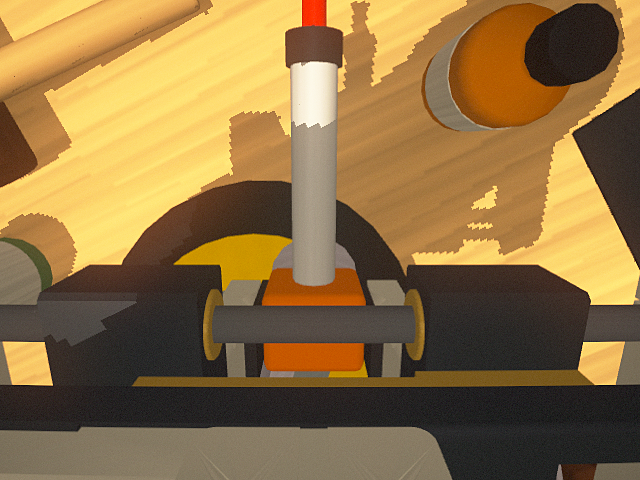

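Emit:
apply_moves --targets '[[[-0.03,0,0.1],[0,-0.03,0],30],[[0,0,0],[0,0,0],30]]'

```text
time_s: 10.85
tcp_pos: [0.62, -0.0412, 0.1052]
eef_rot: [-179.9, -0.3, -24.9]
contact_force: [-3.6, 1.4, 4.7]
gripper_width: 0.0359
```

Emit:
apply_moves --targets '[[[0,0,0.1],[0,0,0],30],[[0,0,0],[0,0,0],30]]'

```text
time_s: 11.05
tcp_pos: [0.6205, -0.0413, 0.1051]
eef_rot: [-179.9, -0.4, -24.8]
contact_force: [-2.5, 0.2, 5.6]
gripper_width: 0.0356
```

```bash
python3 - <<'E'
from h import *
need([.6189,-.0415,.104],[180,0,-25])
snap('wrist','w12')
E
```

```text
t 11.05 pos [ 0.6205 -0.0413  0.1051] rot [-179.86   -0.43  -24.8 ] F [-2.5  0.2  5.6] w 0.0356
shift [-0.035  0.022  0.028] turn [-0.018 -0.054  0.025]
```

View pics/w12.png

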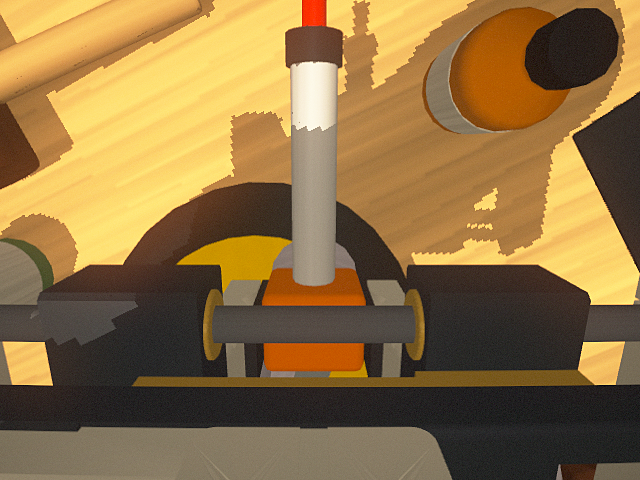

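Emit:
apply_moves --targets '[[[-0.05,0.02,0.15],[-0.01,-0.05,0],30],[[-0.03,0,0.2],[0,0,0],30]]'

```text
time_s: 11.3
tcp_pos: [0.622, -0.0418, 0.1021]
eef_rot: [-179.8, -0.7, -24.5]
contact_force: [-16.1, -4.9, 52.8]
gripper_width: 0.0356
```

```bash
python3 - <<'E'
from h import *
need([.6189,-.0415,.104],[180,0,-25])
E
```

```text
t 11.3 pos [ 0.622  -0.0418  0.1021] rot [-179.83   -0.71  -24.53] F [-16.1  -4.9  52.8] w 0.0356
shift [-0.074  0.027 -0.05 ] turn [-0.022 -0.088  0.059]
```

Emit:
apply_moves --targets '[[[-0.03,0,-0.1],[0,0,0],30],[[0,0,-0.3],[0,0,0],30],[[0,0,-0.6],[0,0,0],30],[[0,0,-0.9],[0,0,0],30],[[0,0,-0.8],[0,0,0],30]]'

```text
time_s: 11.8
tcp_pos: [0.6167, -0.0409, 0.2103]
eef_rot: [-180.0, -0.3, -24.6]
contact_force: [0.8, 0.2, -2.2]
gripper_width: 0.0358
```

```bash
python3 - <<'E'
from h import *
need([.6189,-.0415,.2],[180,0,-25])
snap('wrist','w13');snap('top','top13');snap('scene','scene13')
crop('top13',280,100,420,240,5,'t13c')
E
```

```text
t 11.8 pos [ 0.6167 -0.0409  0.2103] rot [-179.98   -0.32  -24.59] F [ 0.8  0.2 -2.2] w 0.0358
shift [ 0.054 -0.01   0.257] turn [-0.003 -0.04   0.052]
```

View pics/w13.png

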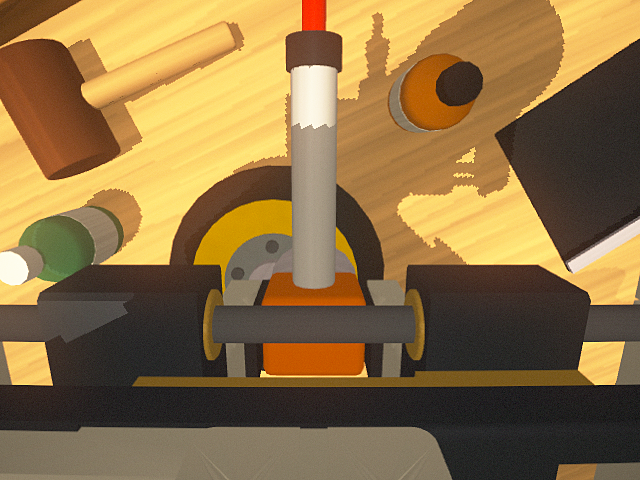

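View pics/t13c.png

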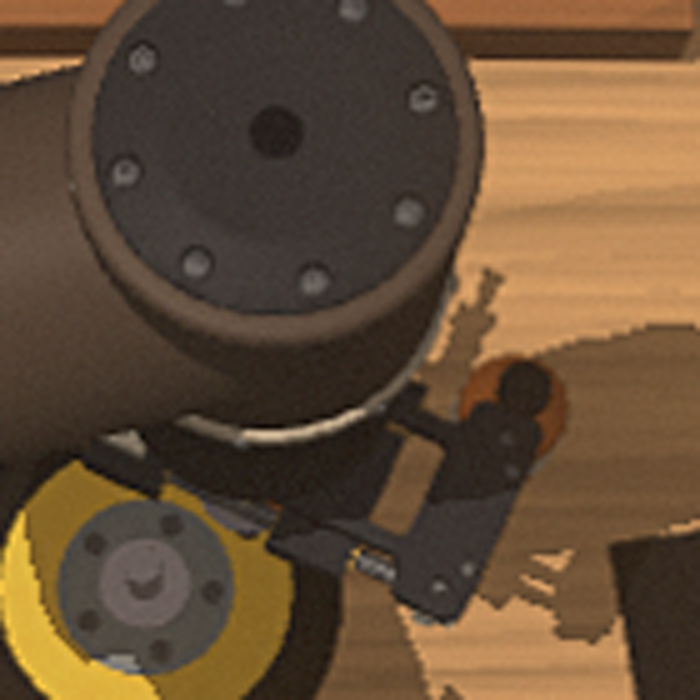

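```bash
python3 - <<'E'
from h import *
crop('scene13',240,200,360,330,6,'s13c'); crop('w13',250,0,380,100,6,'w13c')
for f,rows in(('w6',(283,370,27,65)),('w13',(287,375,31,69))):
  c=load(f);M=np.array(c['mount'])
  for v in rows:
    z=np.median(c['z_map'][v-1:v+2,313:316]);d=ray(c,314,v);print(f,v,(M[:3,:3]@(d*z)+M[:3,3]).round(4))
# barrel line
  for v in(80,130,180,230,270):
    z=np.median(c['z_map'][v-1:v+2,313:316]);d=ray(c,314,v);print('  bar',v,(M[:3,:3]@(d*z)+M[:3,3]).round(4))
  for v in(350,360,366):
    z=np.median(c['z_map'][v-1:v+2,313:316]);d=ray(c,314,v);print('  blk',v,(M[:3,:3]@(d*z)+M[:3,3]).round(4))
E
```

```text
w6 283 [ 0.0171 -0.0001 -0.0057]
w6 370 [-0.0128 -0.0001 -0.0141]
w6 27 [ 0.1003 -0.0002 -0.007 ]
w6 65 [ 0.0898 -0.0002 -0.0047]
  bar 80 [ 0.0852 -0.0002 -0.0053]
  bar 130 [ 0.0699 -0.0002 -0.005 ]
  bar 180 [ 0.0537 -0.0001 -0.0058]
  bar 230 [ 0.0364 -0.0001 -0.0055]
  bar 270 [ 0.022  -0.0001 -0.0059]
  blk 350 [-0.0048 -0.0001 -0.0142]
  blk 360 [-0.0085 -0.0001 -0.0146]
  blk 366 [-0.0109 -0.0001 -0.0145]
w13 287 [ 0.0157 -0.0002 -0.0068]
w13 375 [-0.1597  0.0005  0.2102]
w13 31 [ 0.0994 -0.0003 -0.0048]
w13 69 [ 0.0885 -0.0003 -0.0036]
  bar 80 [ 0.0852 -0.0003 -0.0032]
  bar 130 [ 0.0696 -0.0003 -0.0044]
  bar 180 [ 0.0532 -0.0003 -0.0046]
  bar 230 [ 0.0362 -0.0003 -0.0056]
  bar 270 [ 0.0217 -0.0003 -0.0059]
  blk 350 [-0.0039 -0.0002 -0.0162]
  blk 360 [-0.0075 -0.0002 -0.0167]
  blk 366 [-0.0102 -0.0002 -0.0162]
```

View pics/s13c.png

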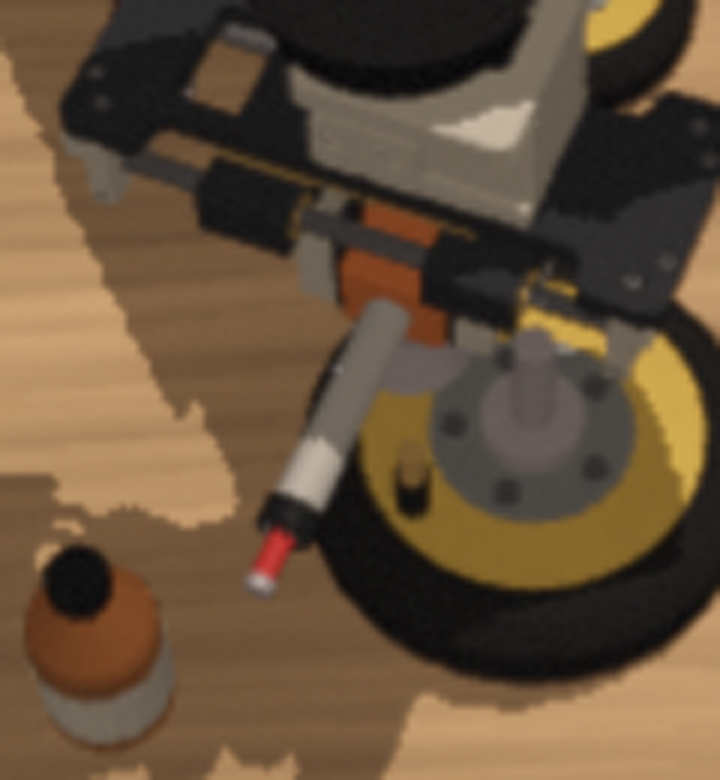

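View pics/w13c.png

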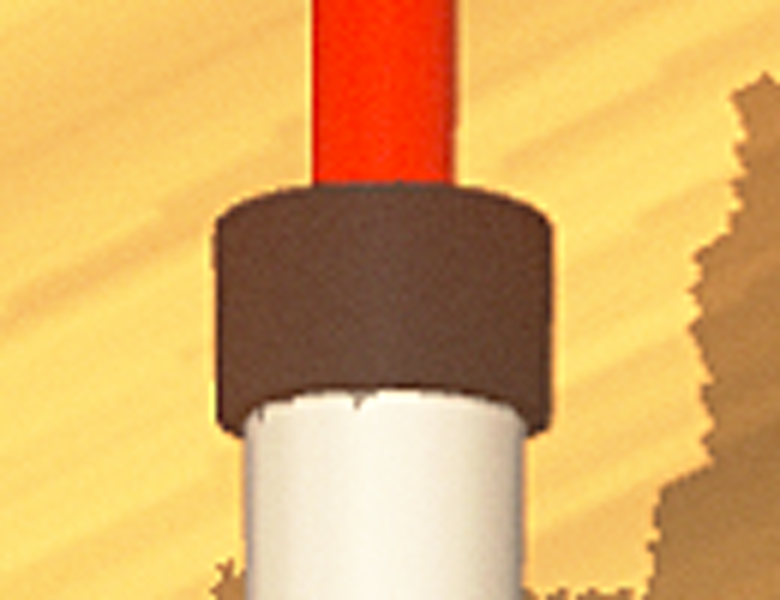

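```bash
python3 - <<'E'
from h import *
c=load('scene13')
crop('scene13',270,270,300,305,20,'s13d')
f=lambda u,v,z:px(c,240+u/6,200+v/6,z)
a=f(288,530,.206);b=f(258,590,.206);print(a,b,np.linalg.norm(a-b), f(275,560,None))
E
```

```text
[ 0.70546768 -0.0805165   0.206     ] [ 0.72544503 -0.08994846  0.206     ] 0.022092003284624632 [ 0.71934961 -0.08416179  0.21401603]
```

View pics/s13d.png

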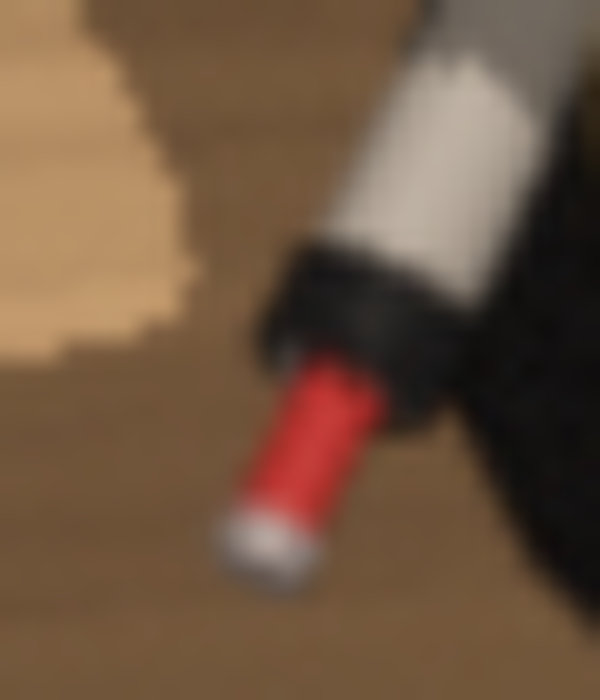

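```bash
cat > tilt.py <<'E'
from h import *
def tilt(f):
  c=load(f);M=np.array(c['mount']);P=[]
  for v in range(85,275):
   for u in (313,314,315):
    z=c['z_map'][v,u]
    if z>0:
      P.append(M[:3,:3]@(ray(c,u,v)*z)+M[:3,3])
  P=np.array(P);k=np.polyfit(P[:,0],P[:,2],1);return np.degrees(np.arctan(k[0])),np.polyval(k,.05)
E
python3 - <<'E'
from tilt import *
for f in('w6','w7','w8','w9','w11','w12','w13'):print(f,tilt(f))
E
```

```text
w6 (np.float64(0.1220685169705366), np.float64(-0.005511415689103168))
w7 (np.float64(0.21272992001022212), np.float64(-0.005477213035655844))
w8 (np.float64(0.20967285912265096), np.float64(-0.005494714412035144))
w9 (np.float64(0.35734437250007844), np.float64(-0.005514763034832081))
w11 (np.float64(0.3234967487867659), np.float64(-0.00549630156729125))
w12 (np.float64(0.3485674118325186), np.float64(-0.005507132497356094))
w13 (np.float64(2.302518314889204), np.float64(-0.005177486665092216))
```

Emit:
apply_moves --targets '[[[0.29,0.95,0],[0,0,-1],30],[[0.16,0.97,0],[0,0,-1],30],[[0,0.97,0],[0,0,-1],30],[[-0.12,0.97,0],[0,0,-1],30],[[-0.26,0.95,0],[0,0,-0.75],30]]'

```text
time_s: 12.45
tcp_pos: [0.5896, -0.2345, 0.2025]
eef_rot: [-179.8, -0.0, 15.1]
contact_force: [1.1, 0.1, -2.3]
gripper_width: 0.0358
```

Emit:
apply_moves --targets '[[[-0.36,0.9,0],[0,0,0],30],[[0,0,0],[0,0,0],30]]'

```text
time_s: 12.65
tcp_pos: [0.5818, -0.2775, 0.1976]
eef_rot: [-179.5, 0.3, 15.1]
contact_force: [0.3, 0.4, -2.5]
gripper_width: 0.0358
```

```bash
python3 - <<'E'
from h import *
need([.5777,-.3065,.2],[180,-2.3,13.4])
E
```

```text
t 12.65 pos [ 0.5818 -0.2775  0.1976] rot [-179.53    0.33   15.08] F [ 0.3  0.4 -2.5] w 0.0358
shift [-0.288  0.672 -0.065] turn [-0.062  0.329  0.208]
```

Emit:
apply_moves --targets '[[[-0.29,0.67,0],[-0.06,0.33,0.2],30],[[0,0,0.5],[0,0,0],30],[[0,0,0.8],[0,0,0],30],[[0,0,0.5],[0,0,0],30],[[0,0,0],[0,0,0],30]]'

```text
time_s: 13.15
tcp_pos: [0.5754, -0.3059, 0.114]
eef_rot: [-179.5, -1.9, 13.0]
contact_force: [-0.7, 0.5, -3.2]
gripper_width: 0.0358
```

```bash
python3 - <<'E'
from tilt import *
need([.5777,-.3065,.1],[180,-2.3,13.4])
snap('wrist','w14');print(tilt('w14'))
E
```

```text
t 13.15 pos [ 0.5754 -0.3059  0.114 ] rot [-179.49   -1.85   13.01] F [-0.7  0.5 -3.2] w 0.0358
shift [0.041 0.031 0.351] turn [-0.062  0.056 -0.048]
(np.float64(2.226385555719026), np.float64(-0.005119707859926605))
```

View pics/w14.png

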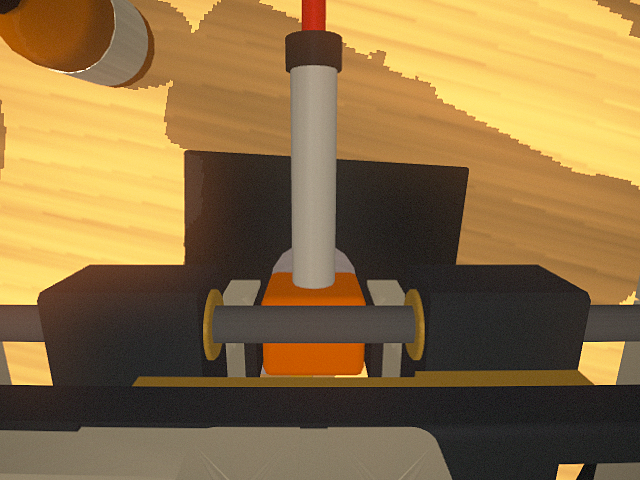

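Over the mat, with the rod still out and showing red at the mouth. Lowering with small corrections.

Emit:
apply_moves --targets '[[[0.04,0.03,0.3],[-0.06,0.06,-0.05],30],[[0,0,0.4],[0,0,0],30],[[0,0,0.3],[0,0,0],30],[[0,0,0],[0,0,0],30]]'

```text
time_s: 13.6
tcp_pos: [0.5813, -0.3058, 0.0768]
eef_rot: [179.9, -2.5, 13.5]
contact_force: [-0.6, 0.2, -1.9]
gripper_width: 0.0362
```

```bash
python3 - <<'E'
from tilt import *
need([.5777,-.3065,.049],[180,-2.3,13.4])
E
```

```text
t 13.6 pos [ 0.5813 -0.3058  0.0768] rot [179.87  -2.51  13.54] F [-0.6  0.2 -1.9] w 0.0362
shift [-0.122 -0.006  0.689] turn [ 0.015 -0.026  0.018]
```

Emit:
apply_moves --targets '[[[-0.12,0,0.2],[0.01,-0.03,0],30],[[0,0,0.2],[0,0,0],30],[[0,0,0.1],[0,0,0],30],[[0,0,0],[0,0,0],30]]'

```text
time_s: 14.0
tcp_pos: [0.5784, -0.3071, 0.0573]
eef_rot: [179.9, -2.4, 13.6]
contact_force: [0.4, -0.0, -2.2]
gripper_width: 0.0357
```

```bash
python3 - <<'E'
from tilt import *
need([.5777,-.3065,.049],[180,-2.3,13.4])
E
```

```text
t 14.0 pos [ 0.5784 -0.3071  0.0573] rot [179.87  -2.39  13.58] F [ 0.4 -0.  -2.2] w 0.0357
shift [-0.023 -0.018  0.206] turn [ 0.015 -0.011  0.022]
```

Emit:
apply_moves --targets '[[[0,0,0.06],[0,0,0],30],[[0,0,0.06],[0,0,0],30],[[0,0,0.05],[0,0,0],30]]'

```text
time_s: 14.3
tcp_pos: [0.5794, -0.3073, 0.0509]
eef_rot: [179.8, -2.5, 13.6]
contact_force: [0.9, -0.1, -2.2]
gripper_width: 0.0358
```

Emit:
apply_moves --targets '[[[0,0,0.04],[0,0,0],30],[[0,0,0.03],[0,0,0],30]]'

```text
time_s: 14.5
tcp_pos: [0.5797, -0.3073, 0.0489]
eef_rot: [179.8, -2.5, 13.6]
contact_force: [-4.8, 3.8, 14.1]
gripper_width: 0.0359
```

```bash
python3 - <<'E'
from tilt import *
need([.5777,-.3065,.049],[180,-2.3,13.4])
E
```

```text
t 14.5 pos [ 0.5797 -0.3073  0.0489] rot [179.8   -2.47  13.61] F [-4.8  3.8 14.1] w 0.0359
shift [-0.043 -0.031 -0.005] turn [ 0.023 -0.021  0.026]
```

Emit:
apply_moves --targets '[[[0,0,-0.01],[0,0,0],30],[[0,0,0],[0,0,0],37],[[0,0,0],[0,0,0],39],[[0,0,0],[0,0,0],44],[[0,0,0],[0,0,0],55]]' --squeeze 5

```text
time_s: 15.0
tcp_pos: [0.581, -0.3078, 0.0506]
eef_rot: [179.7, -2.6, 13.6]
contact_force: [-0.2, -0.6, -0.1]
gripper_width: 0.0473
```

Emit:
apply_moves --targets '[[[0,0,0],[0,0,0],65],[[0,0,0],[0,0,0],70],[[0,0,0],[0,0,0],70]]'

```text
time_s: 15.3
tcp_pos: [0.5811, -0.3078, 0.0507]
eef_rot: [179.7, -2.6, 13.6]
contact_force: [-0.0, -0.3, 0.3]
gripper_width: 0.068
```

```bash
python3 - <<'E'
from tilt import *
need([.5777,-.3065,.049],[180,-2.3,13.4])
snap('wrist','w15');print(tilt('w15'))
E
```

```text
t 15.3 pos [ 0.5811 -0.3078  0.0507] rot [179.69  -2.63  13.65] F [-0.  -0.3  0.3] w 0.068
shift [-0.076 -0.052  0.038] turn [ 0.037 -0.041  0.031]
(np.float64(2.6043077744886673), np.float64(-0.002993874597349697))
```

View pics/w15.png

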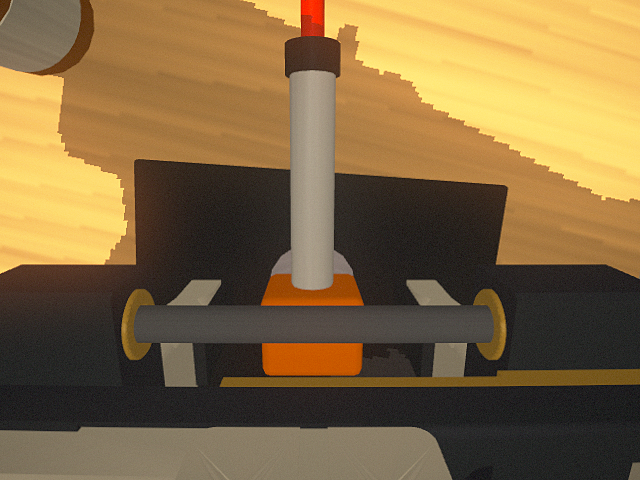

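Emit:
apply_moves --targets '[[[0,0,-0.4],[0,0,0],80],[[0,0,-0.8],[0,0,0],80],[[0,0,-1],[0,0,0],80],[[0,0,-1],[0,0,0],80],[[0,0,-0.8],[0,0,0],80]]'

```text
time_s: 15.85
tcp_pos: [0.5703, -0.3078, 0.2088]
eef_rot: [-179.9, -2.0, 13.6]
contact_force: [1.5, 0.2, -1.1]
gripper_width: 0.08
```

```bash
python3 - <<'E'
from tilt import *
need([.48,-.28,.24],[180,0,13.4])
snap('scene','scene16')
crop('scene16',150,230,250,330,6,'s16c')
E
```

```text
t 15.85 pos [ 0.5703 -0.3078  0.2088] rot [-179.93   -1.96   13.59] F [ 1.5  0.2 -1.1] w 0.08
shift [-2.003 -1.206 -0.847] turn [-0.009 -0.245  0.023]
```

View pics/s16c.png

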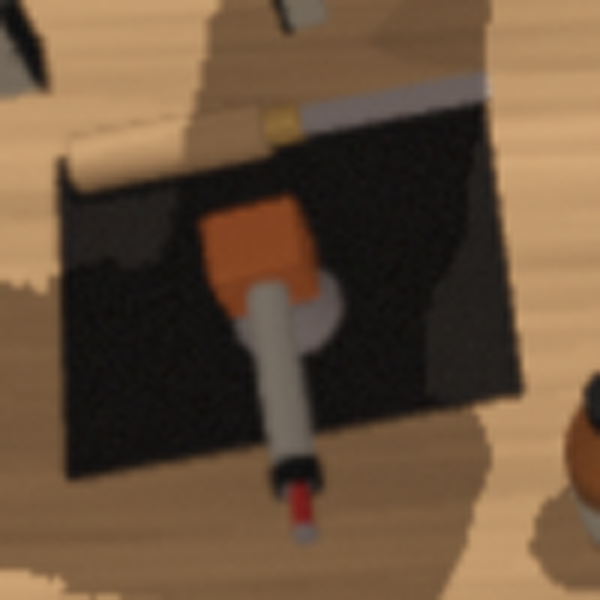

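```bash
python3 - <<'E'
from tilt import *
snap('wrist','w16')
crop('w16',270,60,370,240,4,'w16c')
E
```

```text
(no output)
```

View pics/w16.png

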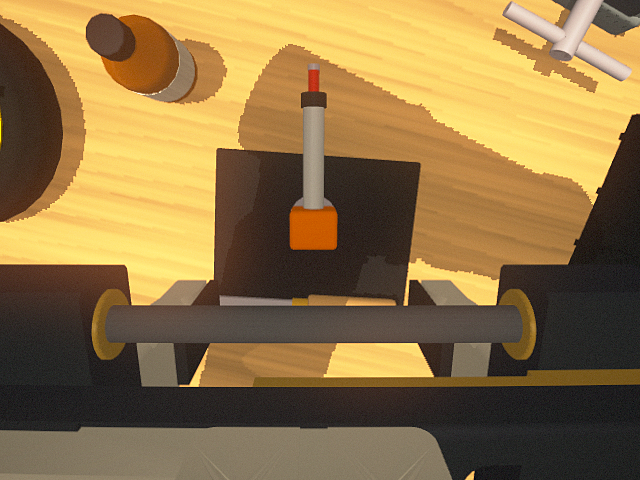

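View pics/w16c.png

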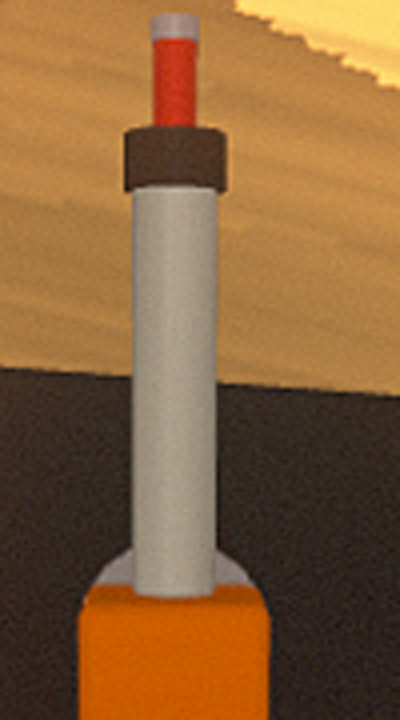

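```bash
python3 - <<'E'
from tilt import *
c=load('w16');f=lambda v,z:px(c,270+176/4,60+v/4,z)
t=f(14,.0535);s=f(38,.0535);m=f(126,.0535);b=f(595,.0585)
print('tip-mouth',np.linalg.norm(t-m),'red',np.linalg.norm(s-m),'barrel(85)',np.linalg.norm(b[:2]-m[:2]))
need([.48,.17,.22],[180,0,-5])
E
```

```text
tip-mouth 0.01911760705938392 red 0.015058045289031098 barrel(85) 0.08480846003041535
t 15.95 pos [ 0.5726 -0.3087  0.2125] rot [179.81  -2.33  13.63] F [ 1.1  0.1 -0.1] w 0.0798
shift [  0.578 -12.176  -0.204] turn [-0.024 -0.293  2.328]
```

Emit:
apply_moves --targets '[[[0,-0.98,0],[-0.02,-0.29,0.5],80],[[-0.1,-0.98,0],[0,0,0.5],80],[[-0.15,-0.98,0],[0,0,0.45],80],[[-0.2,-0.98,0],[0,0,0],80],[[-0.2,-0.98,0],[0,0,0],80]]'

```text
time_s: 16.45
tcp_pos: [0.5241, -0.1148, 0.2104]
eef_rot: [179.7, -0.1, 1.1]
contact_force: [0.8, 0.6, -0.2]
gripper_width: 0.0796
```

Emit:
apply_moves --targets '[[[-0.2,-0.98,0],[0,0,0],80],[[-0.2,-0.98,0],[0,0,0],80],[[-0.2,-0.98,0],[0,0,0],80],[[-0.2,-0.98,0],[0,0,0],80],[[-0.2,-0.98,0],[0,0,0],80]]'

```text
time_s: 16.95
tcp_pos: [0.4767, 0.0877, 0.2084]
eef_rot: [179.7, -0.1, 1.0]
contact_force: [1.1, 0.4, 0.5]
gripper_width: 0.0797
```

```bash
python3 - <<'E'
from tilt import *
need([.44,.26,.2],[180,0,2])
E
```

```text
t 16.95 pos [0.4767 0.0877 0.2084] rot [ 1.7972e+02 -1.0000e-01  1.0400e+00] F [1.1 0.4 0.5] w 0.0797
shift [-0.839 -4.324  0.188] turn [ 0.035 -0.013 -0.12 ]
```

Emit:
apply_moves --targets '[[[-0.2,-0.98,0],[0,0,-0.12],80],[[-0.2,-0.98,0],[0,0,0],80],[[-0.2,-0.98,0.2],[0,0,0],80],[[0,-0.8,0.2],[0,0,0],80],[[0,0,0],[0,0,0],80]]'

```text
time_s: 17.45
tcp_pos: [0.4444, 0.2464, 0.1911]
eef_rot: [179.9, -0.2, 2.3]
contact_force: [-0.6, -0.3, -0.4]
gripper_width: 0.08
```

```bash
python3 - <<'E'
from tilt import *
need([.44,.26,.2],[180,0,2])
snap('wrist','w17')
E
```

```text
t 17.45 pos [0.4444 0.2464 0.1911] rot [179.86  -0.22   2.31] F [-0.6 -0.3 -0.4] w 0.08
shift [-0.096 -0.344 -0.224] turn [ 0.017 -0.027  0.039]
```

View pics/w17.png

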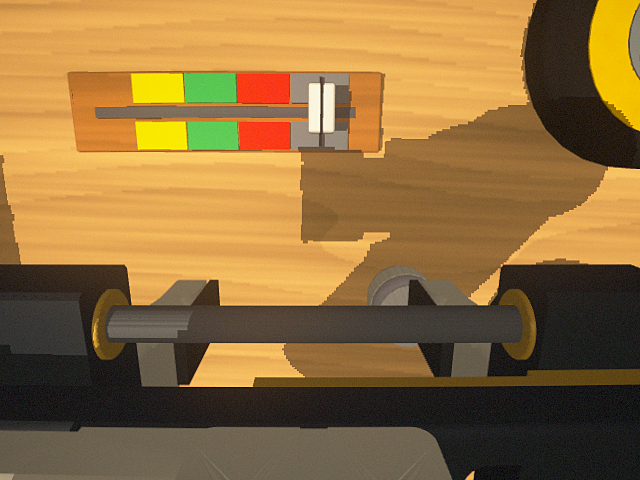

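```bash
python3 - <<'E'
from tilt import *
crop('w17',220,60,400,165,4,'w17c')
E
```

```text
(no output)
```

View pics/w17c.png

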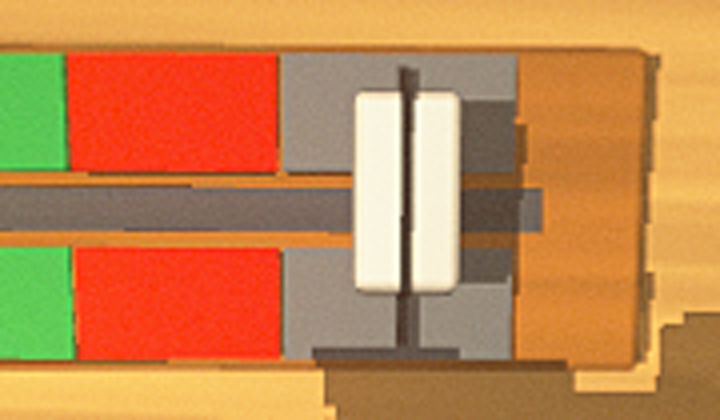

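```bash
python3 - <<'E'
from tilt import *
c=load('w17');f=lambda u,v,z:px(c,220+u/4,60+v/4,z)
print('mk',f(407,192,.055),f(407,192,None));print('ptr',f(403,345,.015),f(408,75,.015))
print('red edge near grey',f(281,120,.013),f(282,300,.013),'green edge',f(67,120,.013),f(74,300,.013))
print('board R',f(650,55,.013),f(638,365,.013))
b=f(281,100,.013),f(67,100,.013);d=b[1]-b[0];print(np.degrees(np.arctan2(-d[0],d[1])))
m=f(407,192,.055)
need([m[0],m[1],.037],[180,0,2])
E
```

```text
mk [0.53237452 0.2444265  0.055     ] [0.53241212 0.24441715 0.05452841]
ptr [0.50730366 0.24310982 0.015     ] [0.55640978 0.24440316 0.015     ]
red edge near grey [0.54772514 0.26793294 0.013     ] [0.51480541 0.266819   0.013     ] green edge [0.54614958 0.30828667 0.013     ] [0.51321937 0.30701303 0.013     ]
board R [0.56220015 0.199257   0.013     ] [0.50541574 0.19703382 0.013     ]
2.2334794311280604
t 17.5 pos [0.4443 0.245  0.1913] rot [179.84  -0.19   2.28] F [0.1 0.3 0.6] w 0.0802
shift [2.187 0.091 3.866] turn [ 0.02  -0.024  0.036]
```

Emit:
apply_moves --targets '[[[0.75,0.03,0.3],[0.02,-0.02,0],80],[[0.75,0.03,0.6],[0,0,0],80],[[0.65,0.03,0.6],[0,0,0],80],[[0,0,0.5],[0,0,0],80],[[0,0,0],[0,0,0],80]]'

```text
time_s: 18.0
tcp_pos: [0.5339, 0.2427, 0.11]
eef_rot: [-179.9, -0.1, 2.3]
contact_force: [-0.7, -0.8, 0.7]
gripper_width: 0.0798
```

```bash
python3 - <<'E'
from tilt import *
need([.5324,.2442,.038],[180,0,2.1])
E
```

```text
t 18.0 pos [0.5339 0.2427 0.11  ] rot [-1.7987e+02 -1.4000e-01  2.3200e+00] F [-0.7 -0.8  0.7] w 0.0798
shift [-0.041 -0.034  1.801] turn [-0.016 -0.017  0.028]
```

Emit:
apply_moves --targets '[[[-0.04,-0.03,0.6],[-0.02,-0.02,0.02],80],[[0,0,0.6],[0,0,0],80],[[0,0,0.4],[0,0,0],80],[[0,0,0],[0,0,0],80]]'

```text
time_s: 18.4
tcp_pos: [0.5338, 0.2421, 0.0485]
eef_rot: [-179.9, -0.2, 2.1]
contact_force: [0.3, -0.2, 0.0]
gripper_width: 0.08
```

```bash
python3 - <<'E'
from tilt import *
need([.5324,.2442,.038],[180,0,2.1])
snap('wrist','w18')
E
```

```text
t 18.4 pos [0.5338 0.2421 0.0485] rot [-1.7995e+02 -1.7000e-01  2.0600e+00] F [ 0.3 -0.2  0. ] w 0.08
shift [-0.034 -0.053  0.262] turn [-0.007 -0.021 -0.005]
```

View pics/w18.png

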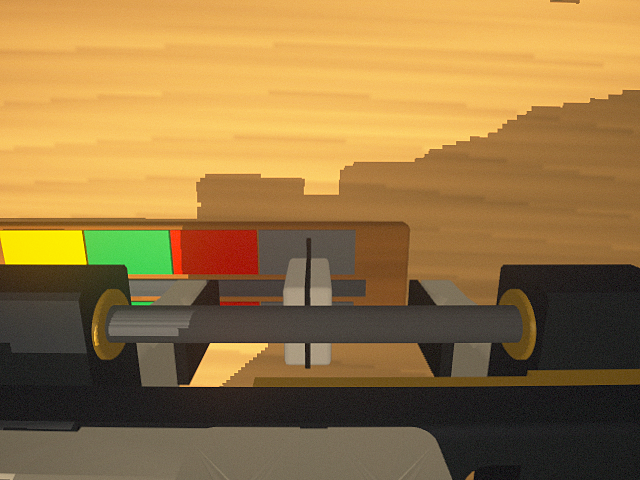

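Emit:
apply_moves --targets '[[[-0.03,-0.05,0.2],[0,-0.02,0],60],[[0,0,0.05],[0,0,0],40],[[0,0,0],[0,0,0],30],[[0,0,0],[0,0,0],20],[[0,0,0],[0,0,0],14]]' --squeeze 12

```text
time_s: 18.95
tcp_pos: [0.5352, 0.2462, 0.0443]
eef_rot: [-179.6, -0.4, 2.1]
contact_force: [0.2, 1.1, 0.3]
gripper_width: 0.0455
```

Emit:
apply_moves --targets '[[[0,0,0],[0,0,0],14],[[0,0,0],[0,0,0],14],[[0,0,0],[0,0,0],14],[[0,0,0],[0,0,0],14]]'

```text
time_s: 19.35
tcp_pos: [0.5353, 0.2463, 0.0448]
eef_rot: [-179.6, -0.4, 2.1]
contact_force: [0.0, 0.1, -0.4]
gripper_width: 0.0182
```

```bash
python3 - <<'E'
from tilt import *
need([.5308,.2875,.038],[180,0,2.1])
E
```

```text
t 19.35 pos [0.5353 0.2463 0.0448] rot [-179.64   -0.45    2.14] F [ 0.   0.1 -0.4] w 0.0182
shift [-0.076 -1.033  0.176] turn [-0.045 -0.056  0.005]
```

Emit:
apply_moves --targets '[[[0,-0.3,0],[0,0,0],14],[[0,-0.35,0],[0,0,0],14],[[0,-0.3,0],[0,0,0],14],[[0,0,0],[0,0,0],14]]'

```text
time_s: 19.75
tcp_pos: [0.5339, 0.2863, 0.0448]
eef_rot: [-179.7, -0.4, 2.1]
contact_force: [0.1, 0.3, 0.5]
gripper_width: 0.0178
```

```bash
python3 - <<'E'
from tilt import *
need([.5308,.2875,.038],[180,0,2.1])
E
```

```text
t 19.75 pos [0.5339 0.2863 0.0448] rot [-179.7    -0.42    2.11] F [0.1 0.3 0.5] w 0.0178
shift [-0.078 -0.033  0.17 ] turn [-0.037 -0.053  0.001]
```

Within 1 mm of the red centre. Release and rise.

Emit:
apply_moves --targets '[[[0,0,0],[0,0,0],19],[[0,0,0],[0,0,0],24],[[0,0,0],[0,0,0],40],[[0,0,0],[0,0,0],60],[[0,0,0],[0,0,0],60]]'

```text
time_s: 20.25
tcp_pos: [0.5336, 0.287, 0.0447]
eef_rot: [-179.7, -0.4, 2.2]
contact_force: [-0.9, -0.4, -0.3]
gripper_width: 0.0426
```

Emit:
apply_moves --targets '[[[0,0,-0.3],[0,0,0],60],[[0,0,-0.8],[0,0,0],60],[[0,0,-1],[0,0,0],60],[[0,0,-1],[0,0,0],60],[[-0.9,0,-0.6],[0,0,0],60]]'

```text
time_s: 20.75
tcp_pos: [0.497, 0.2827, 0.1963]
eef_rot: [-180.0, -0.1, 2.0]
contact_force: [-0.1, 1.2, -0.9]
gripper_width: 0.0602
```

Emit:
apply_moves --targets '[[[-0.9,0,0],[0,0,0],60],[[-0.9,0,0],[0,0,0],60],[[0,0,0],[0,0,0],60]]'

```text
time_s: 21.05
tcp_pos: [0.4227, 0.2804, 0.2041]
eef_rot: [-179.5, -0.6, 1.9]
contact_force: [1.1, 0.2, -0.6]
gripper_width: 0.0601
```

```bash
python3 - <<'E'
from tilt import *
need([.5308,.2875,.038],[180,0,2.1])
for n in('wrist','top','scene'):snap(n,n+'20')
E
```

```text
t 21.05 pos [0.4227 0.2804 0.2041] rot [-179.48   -0.56    1.94] F [ 1.1  0.2 -0.6] w 0.0601
shift [ 2.667 -0.048  4.18 ] turn [-0.065 -0.07  -0.02 ]
```

View pics/wrist20.png

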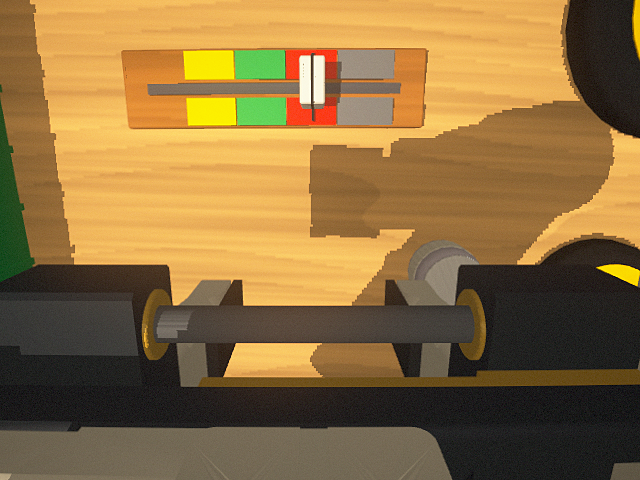

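View pics/scene20.png

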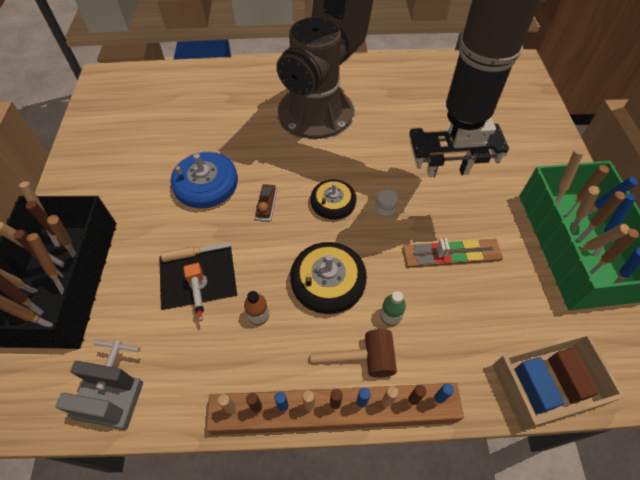

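View pics/top20.png

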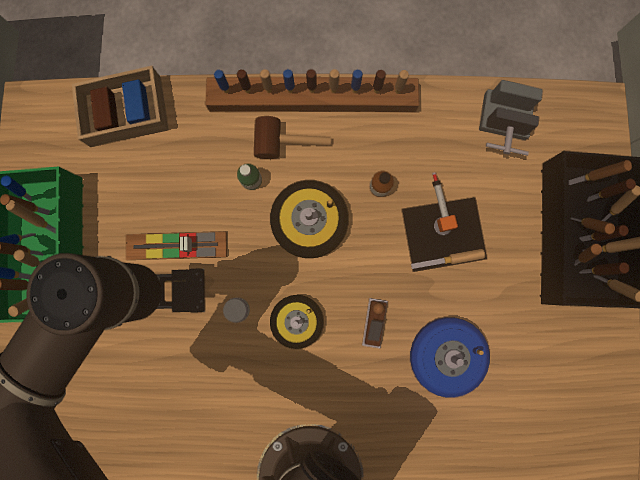

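```bash
python3 - <<'E'
from h import *
print(r.close_job())
E
```

```text
the job is handed in; nothing more can be done
None
```

The tyre reads red. The gauge is back on its mat with the rod out, the marker stands in the red zone, and the job was handed in at about 21 s. No verdict was reported.

- **Press:** I pressed the gauge on the valve of the larger yellow-rimmed wheel until the arm met a hard stop. The wrist force peaked at about 53 N, with about 16 N of that sideways. My computed rim height there was 57.5 mm, against 58 mm expected for a full press. I could not read the valve's travel directly, so these two figures are the evidence that the press was full.
- **Slip in the grip:** The gauge slipped about 1.5 mm and tilted about 2° in the fingers at the hard stop. I leaned the tool to compensate before setting it down. It touched the mat at about 14 N, and after release the barrel measured level.
- **Reading:** Red shows at the barrel's mouth. The wrist picture gives the rod about 15 mm out, and red ends at 18 mm.
- **Marker:** The last wrist picture shows the marker's line in the middle of the red zone, about 1 mm from its centre by the arm's position. The arm is clear of everything.
- **Other things:** The last top and scene pictures show the bottles, tools, tin and chisel where they were.
- **Disagreement:** The top and wrist cameras differed by about 4 mm on the valve position. I used the wrist camera's value.

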